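# Walk the oil tin clear and open the cupboard

### The job

The tall oil tin is standing hard in front of the low cupboard, in the way of its sliding door. Walk it out towards you on its bottom corners - tip it onto one side and swing the other side out, then tip it the other way and bring the first side after it - never lifting it clear of the counter, until it stands flat and square to the cupboard with at least 100 mm between them, and let go. Then slide the cupboard's right-hand door fully open across the front of the left-hand one, which stays shut, and disturb nothing else on the counter.

Things in the scene. Friction and masses are not known exactly. Their poses are not given: they have to be found in the camera images.
- tin: tall tinplate oil tin, 85 mm deep (its x), 150 mm wide (y), 190 mm tall, 0.7 to 1 kg, sharp bottom edges; starts with a broad side 14 to 36 mm in front of the cupboard, in the path of the outer door's pull. Origin: centre of its underside; x towards the cupboard, y to the left seen from the robot, z up. A screw cap 30 mm across, 16 mm high, is on the top's near right part
- tin_handle (a point): centre of the tin's black handle: a straight bar over the middle, 16 mm thick (tin's x), 18 mm high, 100 mm long (tin's y); this point is 228 mm above the underside, 38 mm above the flat top; 29 mm free between bar and top, 76 mm between the legs at its ends
- tin_near_left (a point): bottom corner of the tin nearest the robot, left (tin frame: -42.5, +75, 0 mm)
- tin_near_right (a point): bottom corner of the tin nearest the robot, right (tin frame: -42.5, -75, 0 mm)
- tin_far_left (a point): bottom corner of the tin next to the cupboard, left (tin frame: +42.5, +75, 0 mm)
- tin_far_right (a point): bottom corner of the tin next to the cupboard, right (tin frame: +42.5, -75, 0 mm)
- cupboard_front (a point): point at counter level in the middle of the front face of the fixed low white cupboard (480 mm wide, 170 deep, 180 tall; 28 mm of saucers on the back of its top, left). Its x points into the cupboard, square to the front, y along it to the left seen from the robot. Two white bypass doors, 238 mm wide, run in tracks behind this face: right-hand one in the outer track, left-hand one in the inner
- outer_door (a joint): right-hand door: 0 = shut, 0.215 m = fully open, at its stop, having slid left in front of the other door; starts up to 12 mm open; about 2 N to move, stays where it is left
- inner_door (a joint): left-hand door with a flush finger cup: 0 = shut, grows as it slides right behind the other; starts shut and is to stay shut
- door_pull (a point): top end of the right-hand door's steel bar pull, near that door's right edge: an upright bar 10 mm square and 100 mm long hanging down from this point (160 mm above the counter), its middle line 32 mm out from the door's face and 28 mm out from the cupboard's front. Moves with the door
- mug: a white mug, 82 mm across, 95 mm tall, with one handle; a bystander, origin under its centre
- jar: a glass storage jar with a steel lid, 84 mm across, 130 mm tall; a bystander, origin under its centre
- canister: a plain aluminium round canister, 100 mm across, 150 mm tall; a bystander, origin under its centre
- tumbler: a drinking glass, 72 mm across, 110 mm tall; a bystander, origin under its centre
- saucers: a stack of white saucers, 144 mm across, 36 mm tall; a bystander, origin under its centre
Not all that is in view belongs to the job. What is shaped like the tin but green or red is not meant.

How it is judged (in metres and radians):
On the way, in this order (a step that is already met when the one before it is completed fails the run):
1. tipped onto one side with that side's corner staying put on the counter, the tin's other near corner is swung more than 30 mm through the air (((height (world z) of tin_near_left above 0.008 m and distance of tin_near_left from where it was at the start of the episode above 0.03 m and ((height (world z) of tin_near_right below 0.005 m and distance of tin_near_right from where it was at the start of the episode below 0.02 m) or (height (world z) of tin_far_right below 0.005 m and distance of tin_far_right from where it was at the start of the episode below 0.02 m))) or (height (world z) of tin_near_right above 0.008 m and distance of tin_near_right from where it was at the start of the episode above 0.03 m and ((height (world z) of tin_near_left below 0.005 m and distance of tin_near_left from where it was at the start of the episode below 0.02 m) or (height (world z) of tin_far_left below 0.005 m and distance of tin_far_left from where it was at the start of the episode below 0.02 m))))), for 0.05 s.
2. the tin is tipped the other way, onto the side that was swung out, with the other side off the counter (((height (world z) of tin_near_left above 0.008 m and distance of tin_near_left from where it was at the start of the episode below 0.028 m and distance of tin_near_right from where it was at the start of the episode above 0.03 m and height (world z) of any of tin_near_right, tin_far_right below 0.005 m) or (height (world z) of tin_near_right above 0.008 m and distance of tin_near_right from where it was at the start of the episode below 0.028 m and distance of tin_near_left from where it was at the start of the episode above 0.03 m and height (world z) of any of tin_near_left, tin_far_left below 0.005 m))), for 0.04 s.
3. pivoting there, that other side is swung out too, more than 40 mm from where it was (((height (world z) of tin_near_left above 0.008 m and distance of tin_near_left from where it was at the start of the episode above 0.04 m and distance of tin_near_right from where it was at the start of the episode above 0.03 m and height (world z) of any of tin_near_right, tin_far_right below 0.005 m) or (height (world z) of tin_near_right above 0.008 m and distance of tin_near_right from where it was at the start of the episode above 0.04 m and distance of tin_near_left from where it was at the start of the episode above 0.03 m and height (world z) of any of tin_near_left, tin_far_left below 0.005 m))), for 0.05 s.
4. the tin stands flat and square to the cupboard, at least 100 mm (95 counts) in front of it, and is let go (x of each of tin_far_left, tin_far_right in the frame of cupboard_front below -0.095 m and angle between tin's own z axis and vertical below 0.03 rad and angle between the x axis of tin and the x axis of cupboard_front, either way round below 0.15 rad and height (world z) of tin below 0.005 m and linear speed of tin below 0.02 m/s and contact force between the fingers and tin below 0.5 N), for 0.2 s.
5. the right-hand door is slid fully open (value of joint outer_door above 0.2 m), for 0.1 s.
At the end, for the whole second after the job is handed in: Tin at rest, released, flat within 0.03 rad, square to the cupboard within 0.15 rad, both far bottom corners at least 95 mm in front of the cupboard; right-hand door at rest within 15 mm of its open stop; left-hand door shut within 15 mm (all of step 4 and value of joint outer_door above 0.2 m and value of joint inner_door below 0.015 m and velocity of joint outer_door below 0.02 m/s); the robot touches nothing.
It fails at once if the tin is lifted clear of the counter (all four bottom corners more than 6 mm up) (height (world z) of each of tin_near_left, tin_near_right, tin_far_left, tin_far_right above 0.006 m).
It fails at once if the tin is tipped more than 0.6 rad (angle between tin's own z axis and vertical above 0.6 rad).
It fails at once if a bystander is moved more than 25 mm or tipped over (distance of any of mug, jar, canister, tumbler, saucers from where it was at the start of the episode above 0.025 m or angle between any of mug, jar, canister, tumbler, saucers's own z axis and vertical above 0.5 rad).
It also fails if it takes over 54 s, if anything falls off the work surface, if the arm or the gripper's body presses on something with over 40 N, if the wrist force passes 120 N, or if a joint passes its speed limit or range.

### The arm

A 6-joint arm with a two-finger parallel gripper is mounted at the origin on the work surface. World frame = base frame: x ahead of the robot, y to its left, z up, the work surface at z = 0. Lengths are in mm, angles in rad, forces in N, time in s.
With the tool pointing down it reaches from about 350 to 775 mm from the base axis. Payload 7.3 kg.
Tool frame: the origin (TCP) lies between the finger pads; the fingertips stand 17 mm ahead of it and the grasp point (between the pads) lies 2 mm behind it; z points along the fingers, y is the direction in which the jaws open and shut (so a half turn about z gives the same grasp; the last joint's range is limited). The gripper opens to 92 mm and grips with 3 to 60 N. Pads are 19 mm wide; open, the fingers measure 130 mm over their backs; the gripper's body (75 mm by 190 mm) begins 47 mm behind the grasp point.
Start: joints at [1.025, 0.342, 1.524, -0, 1.275, -0.146], TCP at [204.335, 483.622, 243.741] pointing down, gripper open.
Joint ranges: [-2.53, 2.53], [-0.77, 2.02], [0.04, 2.7], [-1, 4.14], [0.28, 2.66], [-3.11, 3.11]. Speed limits (rad/s): [2.57, 2.57, 3.14, 3.14, 3.14, 3.14].

### API

Orientations are given as [roll, pitch, yaw] about the fixed x, y, z axes, in that order (R = Rz(yaw) Ry(pitch) Rx(roll)).
In Python, from plant import get_obs, capture, get_calibration, close_job gives the robot as it stands.
- The arm moves only by the tool carry_out, never from a script. Its argument "moves" is one flat list of numbers, 7 for each row, row after row: the shift along the tool's x, y, z normalised to -1 to 1, where 1 is 40 cm, then the turn, a rotation vector about the tool's x, y, z normalised to -1 to 1, where 1 is 30 degrees, then the opening, from 0 (shut) to 1 (fully open). A call has exactly 8 rows; each row is the pose to reach, as a shift and turn from the pose measured when the call began, along the tool's axes at that moment; what a row does not reach only later rows make up. A row lasts 1/10 s, in which the tool goes at most 50 mm and 8.59 degrees, less where a joint would pass 70% of its speed; a pose out of reach is approached as far as the arm can. A call with a number of a shift or a turn outside -1 to 1 is refused whole. A call with a gripper value outside its range is refused whole. The fingers move at their own pace and stop on an object; the grip force is fixed at half the most. Time passes only in rows, so rows that repeat a pose let the fingers close, or fill a call up. It gives the time, the measured TCP pose, the force and the opening at its end, in the units of the state.
- get_obs(): the state, without advancing time (a new reading comes with each control period).
- capture(name): name is "scene" or "side" or "wrist"; returns the picture (400x640x3 uint8, red, green, blue); there is no depth.
- get_calibration(name): a dict with "vfov" (degrees; the focal length in pixels is half the picture's height over the tangent of half this angle, whatever the lens; pixels are square), "cx", "cy" (the principal point, pixels), "cam_to_world" (4x4, takes a point from camera to world coordinates). Camera axes: x right, y up, looking along -z (the intrinsics and any distortion apply to the point x, -y, -z); pixel columns grow to the right and rows downward; lengths in mm; the calibration is good to about 2 mm. A picture is of the moment at which its call begins: read the wrist's pose just before it. get_calibration takes no time and is no camera call; for the wrist camera it gives the pose at the moment of the call.
- close_job(): hands the job in, once; it reports no verdict.
The state is a dict: "time": time; "joint_positions": joint angles; "dq": joint speeds; "tau": joint torques, N m; "tool_pos": TCP position; "tcp_rot": TCP orientation; "contact_force": force on the tool from outside, world axes, zero at the start; "moment": the same for the moment, N m; "grip_width": finger opening in mm.
Only numpy, scipy, OpenCV 4.12 (cv2) and the standard library are available. Lean on these libraries where they do the work, as an engineer would, in place of code of your own. Each camera call takes 0.05 s, during which the arm holds its last target.

## Working session

There is one attempt and no reset: what is moved stays moved. The work goes in short steps, Python scripts to look and compute and a tool call to move; the robot and the scene stay as the last step left them, time stands still between calls to the robot, and variables do not carry over. Pictures are saved under pics/ and viewed, and the job is handed in when it is done.

Besides the shell and the picture viewer there is one more tool, called after ">>>" as name(argument=value, ...) on one line, values as JSON. carry_out: Moves the arm, as the interface text tells. Scaled input: -1 to 1 covers 40 cm each way for a shift and 30 degrees each way for a turn. Its arguments: {"type":"object","properties":{"moves":{"type":"array","items":{"type":"number"}}},"required":["moves"]}

```bash
ls; mkdir -p pics; python3 - <<'E'
from plant import *
import cv2
print(get_obs())
for n in ["scene","side","wrist"]:
    c=get_calibration(n); print(n,c)
    cv2.imwrite(f"pics/{n}0.png",capture(n)[:,:,::-1])
E
```

```text
pics
{'time': 0.0, 'joint_positions': array([ 1.02502701e+00,  3.42710836e-01,  1.52501739e+00, -1.02395578e-05,
        1.27541022e+00, -1.45985133e-01]), 'dq': array([-8.27947684e-04, -2.12356009e-04, -2.45481928e-06, -1.89242618e-03,
        2.80348938e-04, -4.65937214e-04]), 'tau': array([ 1.49581316e-03, -4.31244171e+01, -2.44233906e+01,  7.19831348e-02,
        5.55872067e-02, -8.16597230e-05]), 'tool_pos': array([204.11288194, 483.27833105, 243.05099056]), 'tcp_rot': array([-3.14006188e+00, -2.15174096e-04,  2.74181129e+00]), 'contact_force': array([-0.37935088,  0.24628311,  0.06177139]), 'moment': array([-0.03077651,  0.03973459, -0.05066233]), 'grip_width': 91.86804275777905}
scene {'vfov': 42.27276407764349, 'cx': 312.93930079299287, 'cy': 198.95125158163557, 'cam_to_world': array([[ 8.39562253e-01, -5.10590934e-01,  1.85558943e-01,
         7.09154582e+02],
       [ 5.43222793e-01,  7.93191688e-01, -2.75237974e-01,
        -4.57957173e+02],
       [-6.64979683e-03,  3.31879261e-01,  9.43298434e-01,
         1.66459925e+03],
       [ 0.00000000e+00,  0.00000000e+00,  0.000
[... 223 characters left out ...]

       [ 1.31893095e-01,  9.38158778e-01, -3.20097357e-01,
        -4.33841026e+02],
       [ 1.00111587e-02,  3.21641243e-01,  9.46808686e-01,
         1.33622948e+03],
       [ 0.00000000e+00,  0.00000000e+00,  0.00000000e+00,
         1.00000000e+00]])}
wrist {'vfov': 64.72098368412314, 'cx': 316.3766293461081, 'cy': 205.97186393525948, 'cam_to_world': array([[ 3.89136483e-01, -8.92780837e-01, -2.26969547e-01,
         1.42583972e+02],
       [ 9.21177863e-01,  3.76594371e-01,  9.80205357e-02,
         5.09202357e+02],
       [-2.03540235e-03, -2.47222688e-01,  9.68956552e-01,
         3.83271703e+02],
       [ 0.00000000e+00,  0.00000000e+00,  0.00000000e+00,
         1.00000000e+00]])}
```

View pics/scene0.png

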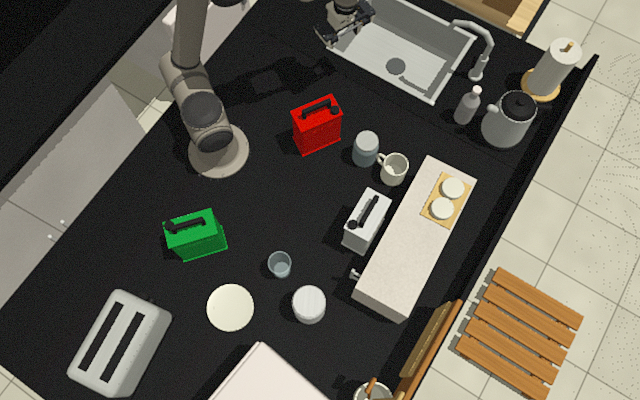

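View pics/side0.png

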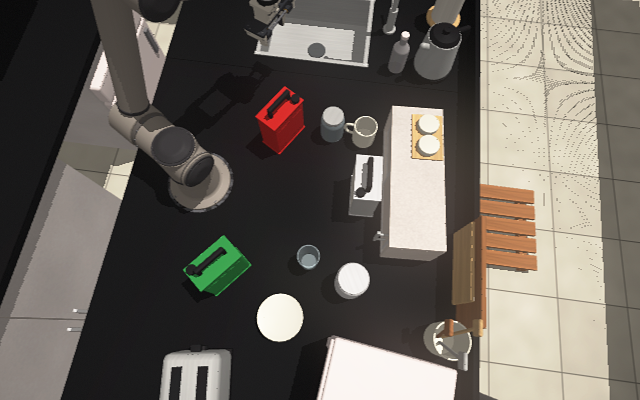

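View pics/wrist0.png

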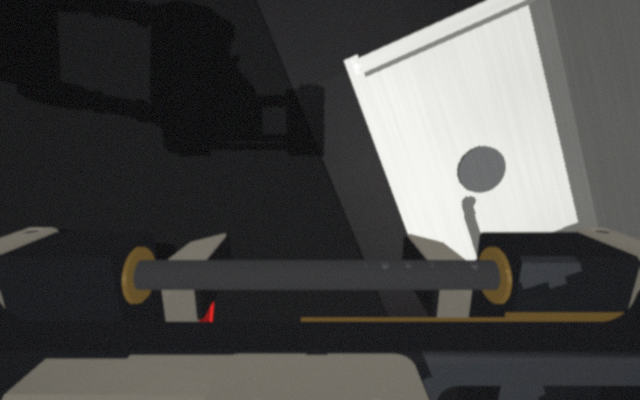

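Candidates for the tin: white/plain tin in front of the cupboard (scene 367,220 / side 366,185), green tin (195,235), red tin (318,125). The plain tin by the cupboard fits the description. The crop check is next.

```bash
python3 - <<'E'
import cv2
a=cv2.imread("pics/scene0.png")[150:330,300:480]; b=cv2.imread("pics/side0.png")[95:275,330:470]
cv2.imwrite("pics/cs.png",cv2.resize(a,None,fx=4,fy=4,interpolation=cv2.INTER_CUBIC)[:600])
cv2.imwrite("pics/cs.png",cv2.resize(a,(600,600),interpolation=cv2.INTER_CUBIC))
cv2.imwrite("pics/cd.png",cv2.resize(b,(467,600),interpolation=cv2.INTER_CUBIC))
E
```

```text
(no output)
```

View pics/cs.png

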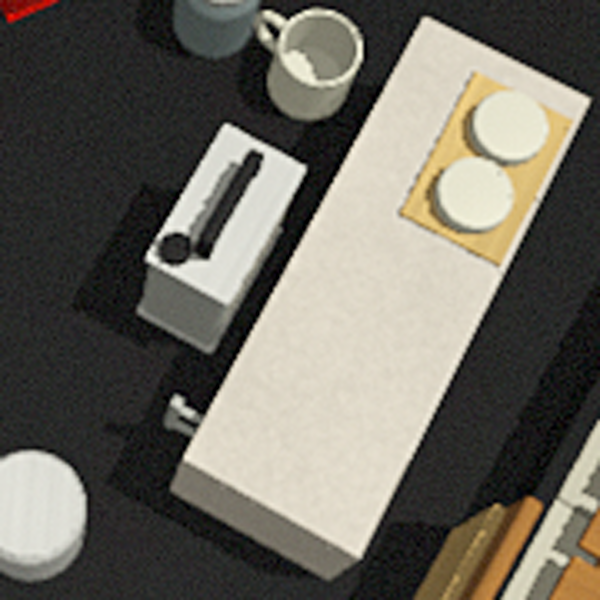

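View pics/cd.png

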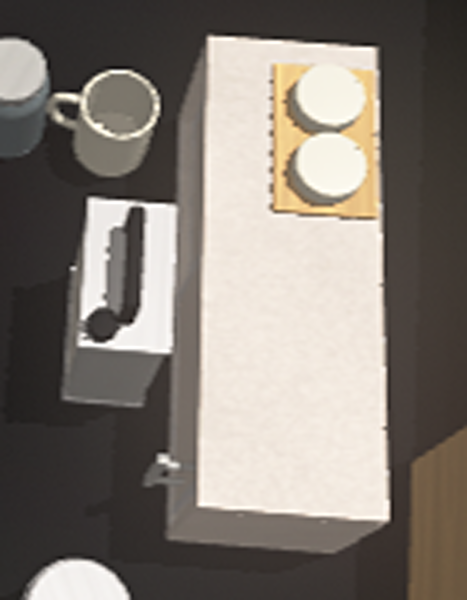

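```bash
cat > h.py <<'E'
import numpy as np, cv2
from plant import *
def ray(c,u,v):
    f=200/np.tan(np.radians(c['vfov']/2)); M=c['cam_to_world']
    d=M[:3,:3]@np.array([(u-c['cx'])/f,-(v-c['cy'])/f,-1]); return M[:3,3],d/np.linalg.norm(d)
def tri(rs):
    A=np.zeros((3,3));b=np.zeros(3)
    for o,d in rs:
        P=np.eye(3)-np.outer(d,d);A+=P;b+=P@o
    x=np.linalg.solve(A,b); return x,[np.linalg.norm((np.eye(3)-np.outer(d,d))@(x-o)) for o,d in rs]
def atz(r,z):
    o,d=r; return o+d*(z-o[2])/d[2]
def proj(c,p):
    f=200/np.tan(np.radians(c['vfov']/2)); M=c['cam_to_world']
    q=M[:3,:3].T@(np.asarray(p)-M[:3,3]); return np.array([c['cx']+f*q[0]/-q[2],c['cy']-f*q[1]/-q[2]])
E
python3 - <<'E'
from h import *
np.set_printoptions(precision=1,suppress=True)
S=get_calibration('scene');D=get_calibration('side')
pts=dict(nl=((228,123),(88,198)),fl=((307,168),(178,205)),fr=((225,303),(170,352)),nr=((148,258),(80,346)),
 hl=((253,155),(135,208)),hr=((205,253),(127,320)),cfl=((428,15),(208,37)),cfr=((182,463),(198,507)),cbr=((362,555),(388,521)),cbl=((592,98),(378,47)),pull=((178,398),(163,458)),
 cap=((176,246),(102,322)),mug=((318,50),(120,110)))
for k,(a,b) in pts.items():
    r1=ray(S,300+a[0]*.3,150+a[1]*.3);r2=ray(D,330+b[0]*.3,95+b[1]*.3)
    x,e=tri([r1,r2]); print(k,x,np.array(e), atz(r1,190)[:2],atz(r2,190)[:2],atz(r1,180)[:2],atz(r2,180)[:2])
E
```

```text
nl [536.4 108.2 157.3] [0.4 0.4] [539.9  96.4] [534.8  92.7] [538.8 100.1] [535.3  97.3]
fl [621.6 101.8 179.5] [0.2 0.2] [622.3  97.6] [620.2  97.2] [621.7 101.4] [621.5 101.8]
fr [624.6 -50.4 190.9] [0.5 0.5] [624.7 -50.6] [624.6 -49.6] [624.1 -47.8] [625.9 -46.3]
nr [543.7 -46.7 167.2] [0.7 0.7] [546.  -52.3] [542.6 -55. ] [544.9 -49.5] [543.2 -51.7]
hl [577.4  70.6 225.5] [1.7 1.7] [574.9  82. ] [580.   88.5] [574.   85.6] [580.9  93.1]
hr [584.7 -15.3 167.8] [1. 1.] [586.2 -20.9] [582.8 -24.2] [585.4 -17.9] [583.8 -20.6]
cfl [640.3 308.8 150.1] [1.3 1.3] [641.5 289.8] [635.2 282.6] [641.  294.9] [636.6 288.8]
cfr [ 665.1 -184.9  164.2] [1.8 1.8] [ 666.2 -191.4] [ 660.7 -188.6] [ 665.9 -189.6] [ 662.3 -186.5]
cbr [ 835.6 -171.   161.2] [1.2 1.2] [ 833.1 -175.4] [ 826.9 -178.6] [ 833.9 -173.5] [ 829.9 -176.4]
cbl [809.3 308.3 168.9] [0.3 0.3] [807.7 297.8] [803.3 294.6] [808.4 302.9] [806.2 300.9]
pull [ 632.1 -137.2  147. ] [1. 1.] [ 634.1 -145.3] [ 626.5 -148.9] [ 633.6 -143.2] [ 627.9 -146.5]
cap [560.6 -27.8 185.5] [0.2 0.2] [561.1 -29.3] [560.2 -29.2] [560.1 -26.4] [561.  -25.7]
mug [563.4 251.8  79.2] [1.6 1.6] [572.9 203.6] [556.2 189.9] [572.  208.1] [556.9 195.3]
```

```bash
cat >> h.py <<'E'
from scipy.spatial.transform import Rotation as Ro
np.set_printoptions(precision=3,suppress=True)
def pose():
    o=get_obs(); return o['tool_pos'].copy(),Ro.from_euler('xyz',o['tcp_rot'])
def tomove(p1,R1,p=None,R=None):
    if p is None: p,R=pose()
    d=R.inv().apply(np.asarray(p1)-p)/400; w=np.degrees((R.inv()*R1).as_rotvec())/30
    return np.r_[d,w]
def D(yaw,tipx=0,tipy=0): # tool pointing down, yaw about z; then tilt about world axes
    return Ro.from_euler('xyz',[np.pi,0,yaw])
E
python3 - <<'E'
from h import *
S=get_calibration('scene');D_=get_calibration('side')
for n,z,a,b in [('mug',95,(397,163),(365,127)),('jar',130,(367,140),(333,117)),('can',150,(309,298),(352,277)),('tumbler',110,(279,259),(308,254)),('sauc',36,(230,306),(280,316)),('red',228,(320,107),(284,103)),('green',228,(188,224),(212,262))]:
    print(n,atz(ray(S,*a),z),atz(ray(D_,*b),z))
p,R=pose();c=get_calibration('wrist')['cam_to_world']
print('cam in tool',R.inv().apply(c[:3,3]-p), R.inv().apply(-c[:3,2]))
print(tomove([p[0],p[1],400],R), tomove([582,22,400],D(1.6)))
E
```

```text
mug [564.987 255.237  95.   ] [559.127 245.022  95.   ]
jar [444.955 257.356 130.   ] [443.841 249.092 130.   ]
can [ 567.45  -278.579  150.   ] [ 564.244 -283.737  150.   ]
tumbler [ 421.846 -224.254  110.   ] [ 424.32  -226.948  110.   ]
sauc [ 363.581 -419.264   36.   ] [ 361.818 -418.948   36.   ]
red [278.933 230.184 228.   ] [284.885 222.213 228.   ]
green [ 163.777 -299.501  228.   ] [ 167.617 -304.623  228.   ]
cam in tool [  66.815   -0.316 -140.145] [-0.247 -0.001  0.969]
[ 0.    -0.    -0.392  0.     0.     0.   ] [-1.319 -0.695 -0.391 -0.002  0.001  2.181]
```

>>> carry_out(moves=[0,0,-0.1,0,0,0,1,0,0,-0.2,0,0,0,1,0,0,-0.3,0,0,0.1,1,-0.06,-0.03,-0.38,0,0,0.3,1,-0.16,-0.08,-0.38,0,0,0.5,1,-0.26,-0.13,-0.38,0,0,0.7,1,-0.36,-0.18,-0.38,0,0,0.9,1,-0.45,-0.23,-0.38,0,0,1,1])

```text
time: 0.95
tool_pos: [335.2, 327.1, 395.1]
tcp_rot: [-3.14, 0.001, 2.214]
contact_force: [0.3, 0.9, 0.4]
grip_width: 91.6
```

```bash
python3 - <<'E'
from h import *
print(get_obs()['time'],pose()[0],get_obs()['tcp_rot']); print(tomove([575,22,400],D(1.6)))
E
```

```text
0.95 [335.161 327.115 395.082] [-3.14   0.001  2.214]
[-0.97   0.022 -0.012 -0.002  0.002  1.174]
```

>>> carry_out(moves=[-0.11,0,-0.01,0,0,0.12,1,-0.23,0.005,-0.01,0,0,0.25,1,-0.35,0.01,-0.01,0,0,0.4,1,-0.47,0.01,-0.01,0,0,0.55,1,-0.59,0.02,-0.01,0,0,0.7,1,-0.71,0.02,-0.01,0,0,0.85,1,-0.83,0.02,-0.01,0,0,1,1,-0.95,0.02,-0.01,0,0,1,1])

```text
time: 1.75
tool_pos: [570.5, 26.2, 399.0]
tcp_rot: [-3.14, 0.001, 1.689]
contact_force: [1.2, 0.3, -0.3]
grip_width: 92.2
```

```bash
python3 - <<'E'
from h import *
print(tomove([582,22,400],D(1.6)))
E
```

```text
[-0.014  0.027 -0.002 -0.002  0.002  0.169]
```

>>> carry_out(moves=[-0.01,0.01,0,0,0,0.05,1,-0.01,0.027,0,0,0,0.17,1,-0.01,0.027,0,0,0,0.17,1,-0.01,0.027,0,0,0,0.17,1,-0.01,0.027,0,0,0,0.17,1,-0.01,0.027,0,0,0,0.17,1,-0.01,0.027,0,0,0,0.17,1,-0.01,0.027,0,0,0,0.17,1])

```text
time: 2.55
tool_pos: [581.5, 23.7, 399.2]
tcp_rot: [-3.141, 0.001, 1.6]
contact_force: [1.9, 0.9, 0.3]
grip_width: 92.0
```

```bash
python3 - <<'E'
from h import *
import pickle
print(pose()[0],get_obs()['tcp_rot'])
c=get_calibration('wrist'); im=capture('wrist'); pickle.dump(c,open('w1.pkl','wb'))
cv2.imwrite('pics/w1.png',im[:,:,::-1])
E
```

```text
[581.487  23.677 399.215] [-3.141  0.001  1.6  ]
```

View pics/w1.png

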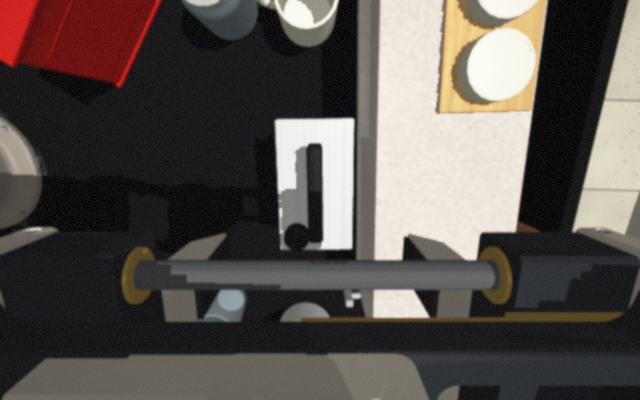

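>>> carry_out(moves=[-0.06,0,0,0,0,0,1,-0.14,0,0,0,0,0,1,-0.22,0,0,0,0,0,1,-0.25,0,0,0,0,0,1,-0.25,0,0,0,0,0,1,-0.25,0,0,0,0,0,1,-0.25,0,0,0,0,0,1,-0.25,0,0,0,0,0,1])

```text
time: 3.4
tool_pos: [584.5, -75.1, 399.5]
tcp_rot: [-3.141, 0.001, 1.601]
contact_force: [-0.2, -0.6, -0.2]
grip_width: 91.7
```

```bash
python3 - <<'E'
from h import *
import pickle
print(pose()[0],get_obs()['tcp_rot'])
c=get_calibration('wrist'); im=capture('wrist'); pickle.dump(c,open('w2.pkl','wb'))
cv2.imwrite('pics/w2.png',im[:,:,::-1])
a=cv2.imread('pics/w1.png')[90:270,250:400]
cv2.imwrite('pics/w1c.png',cv2.resize(a,(500,600),interpolation=cv2.INTER_CUBIC))
a=im[0:280,230:400,::-1]
cv2.imwrite('pics/w2c.png',cv2.resize(a,(364,600),interpolation=cv2.INTER_CUBIC))
E
```

```text
[584.465 -75.149 399.458] [-3.141  0.001  1.601]
```

View pics/w1c.png

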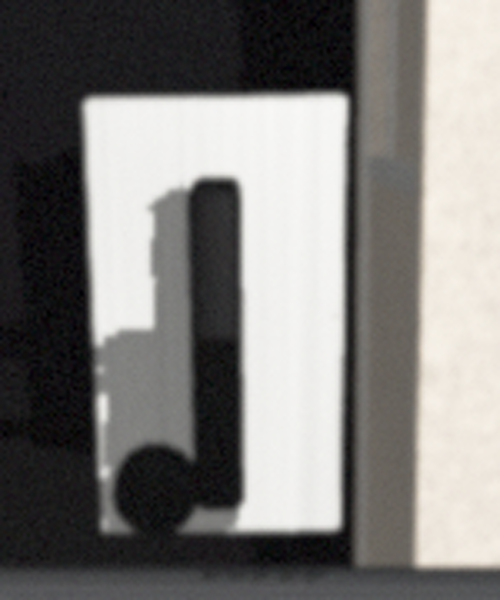

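View pics/w2.png

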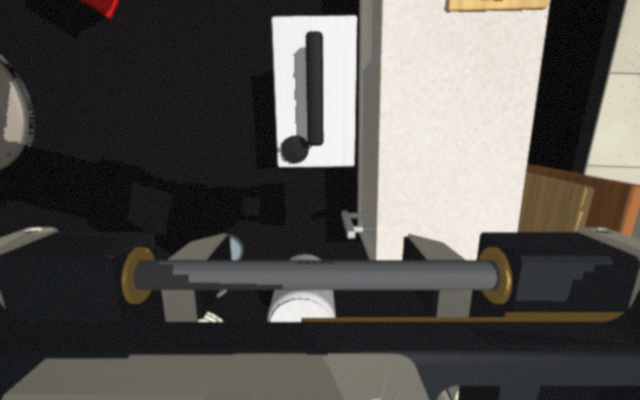

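View pics/w2c.png

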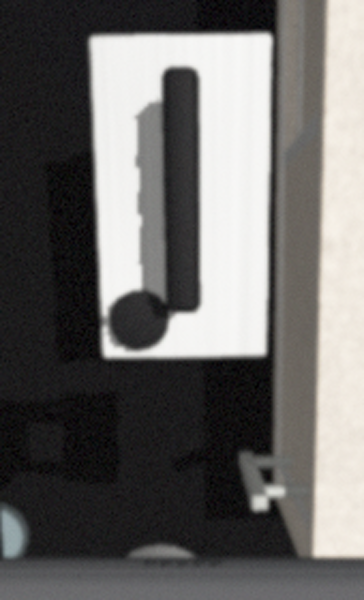

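```bash
python3 - <<'E'
import cv2
a=cv2.imread('pics/w2.png')
cv2.imwrite('pics/w2d.png',cv2.resize(a[10:175,260:390],(473,600),interpolation=cv2.INTER_CUBIC))
cv2.imwrite('pics/w2e.png',cv2.resize(a[195:255,320:400],(640,480),interpolation=cv2.INTER_CUBIC))
E
```

```text
(no output)
```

View pics/w2d.png

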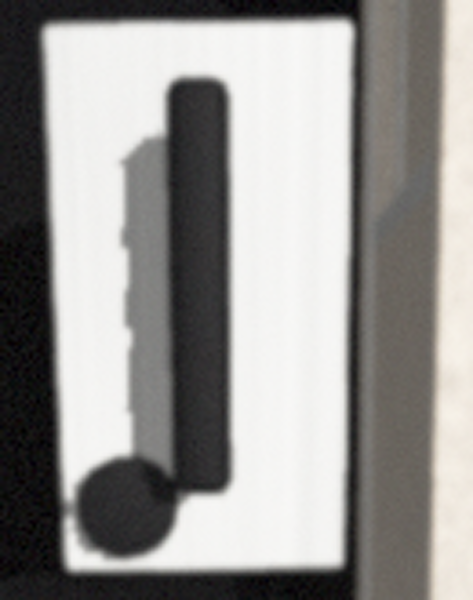

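View pics/w2e.png

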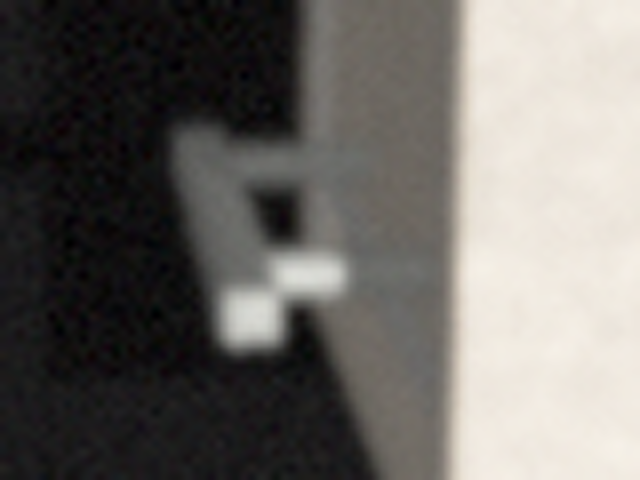

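```bash
python3 - <<'E'
from h import *
import pickle
c1=pickle.load(open('w1.pkl','rb'));c2=pickle.load(open('w2.pkl','rb'))
f1=lambda a:(250+a[0]*.3,90+a[1]*.3); s=130/473; f2=lambda a:(260+a[0]*s,10+a[1]*s)
P=dict(nl=((85,97),(43,23),190),fl=((348,94),(354,18),190),nr=((102,534),(67,572),190),fr=((342,530),(344,570),190),hl=((214,178),(198,77),237),hr=((217,508),(203,492),237))
for k,(a,b,z) in P.items():
    r1=ray(c1,*f1(a));r2=ray(c2,*f2(b)); x,e=tri([r1,r2]); print(k,x,e[0],atz(r1,z)[:2],atz(r2,z)[:2])
print('cup1',atz(ray(c1,*f1((424,0))),180),atz(ray(c1,*f1((414,560))),180))
print('cup2',atz(ray(c2,*f2((442,0))),180),atz(ray(c2,*f2((433,600))),180))
print('pull',atz(ray(c2,351.6,235),160))
E
```

```text
nl [534.099  94.559 187.455] 0.31440248234059853 [534.738  94.537] [534.13   93.813]
fl [618.88   97.954 188.872] 0.08990039034208284 [618.842  97.932] [618.671  97.605]
nr [540.395 -55.87  188.459] 0.21447226578195666 [540.35  -55.245] [540.792 -55.655]
fr [625.917 -52.991 185.482] 0.2560083814030808 [625.573 -51.169] [625.1   -52.433]
hl [577.103  72.346 226.503] 0.13545769979400346 [577.036  72.934] [577.394  69.626]
hr [581.124 -27.782 232.677] 0.40582395707029073 [580.694 -26.13 ] [581.535 -27.507]
cup1 [642.714 128.013 180.   ] [654.08 -66.22 180.  ]
cup2 [643.951 105.873 180.   ] [654.948 -62.259 180.   ]
pull [ 630.363 -143.102  160.   ]
```

```bash
python3 - <<'E'
from h import *
print(tomove([579.3,22,226],D(1.614)))
E
```

```text
[ 0.244 -0.005  0.433 -0.001  0.002 -0.024]
```

>>> carry_out(moves=[0.06,0,0,0,0,0,1,0.14,0,0.03,0,0,-0.02,1,0.22,-0.005,0.09,0,0,-0.024,1,0.244,-0.005,0.17,0,0,-0.024,1,0.244,-0.005,0.23,0,0,-0.024,1,0.244,-0.005,0.28,0,0,-0.024,1,0.244,-0.005,0.31,0,0,-0.024,1,0.244,-0.005,0.32,0,0,-0.024,1])

```text
time: 4.25
tool_pos: [579.0, 22.5, 270.3]
tcp_rot: [-3.139, 0.001, 1.614]
contact_force: [-0.2, -0.7, 0.8]
grip_width: 91.8
```

```bash
python3 - <<'E'
from h import *
print(pose()[0],get_obs()['tcp_rot'],tomove([579.3,22,226],D(1.614)))
cv2.imwrite('pics/w3.png',capture('wrist')[:,:,::-1])
E
```

```text
[578.975  22.489 270.266] [-3.139  0.001  1.614] [-0.001  0.001  0.111 -0.005  0.001  0.001]
```

View pics/w3.png

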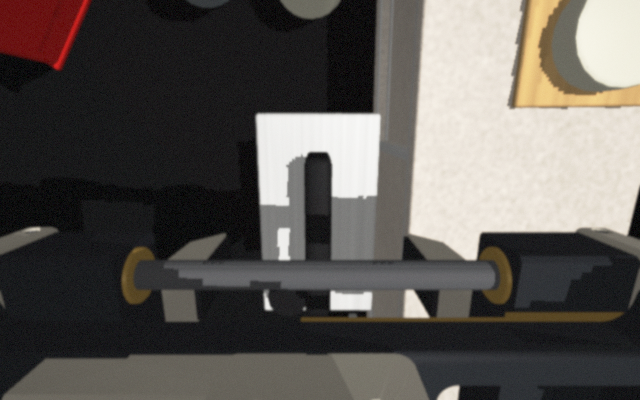

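The picture shows the handle bar at column ~318, centred between the fingers (180 and 452), and square to them. Descend and grip.

>>> carry_out(moves=[0,0,0.04,0,0,0,1,0,0,0.08,0,0,0,1,0,0,0.105,0,0,0,1,0,0,0.11,0,0,0,1,0,0,0.11,0,0,0,0.4,0,0,0.11,0,0,0,0,0,0,0.11,0,0,0,0,0,0,0.11,0,0,0,0])

```text
time: 5.1
tool_pos: [579.3, 22.3, 227.1]
tcp_rot: [-3.141, 0.001, 1.614]
contact_force: [0.1, -0.8, 0.6]
grip_width: 64.5
```

```bash
python3 - <<'E'
from h import *
print(get_obs())
cv2.imwrite('pics/s4.png',cv2.resize(capture('side')[80:280,280:500,::-1],(660,600)))
E
```

```text
{'time': 5.1, 'joint_positions': array([-0.093,  0.456,  1.394, -0.001,  1.293, -0.136]), 'dq': array([ 0.   ,  0.002,  0.005, -0.   , -0.001, -0.002]), 'tau': array([ -0.006, -49.141, -24.661,   0.068,   0.054,   0.   ]), 'tool_pos': array([579.322,  22.255, 227.141]), 'tcp_rot': array([-3.141,  0.001,  1.614]), 'contact_force': array([ 0.066, -0.814,  0.639]), 'moment': array([-0.109,  0.087,  0.001]), 'grip_width': 64.46008149969066}
```

View pics/s4.png

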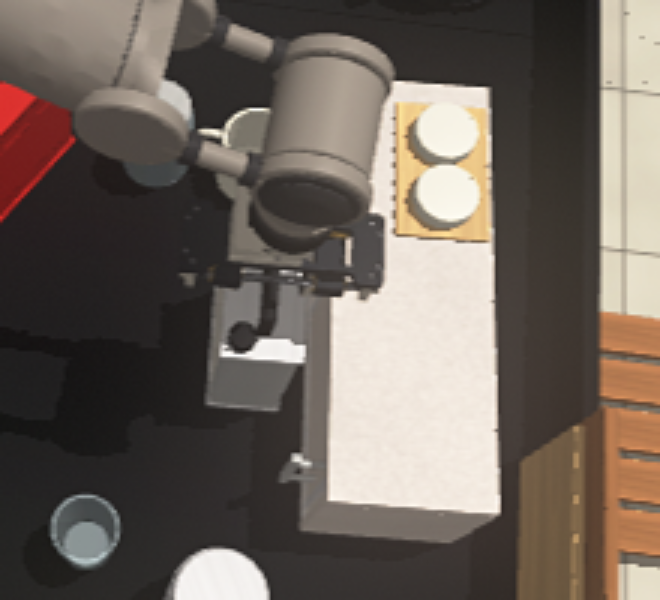

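>>> carry_out(moves=[0,0,0,0,0,0,0,0,0,0,0,0,0,0,0,0,0,0,0,0,0,0,0,0,0,0,0,0,0,0,0,0,0,0,0,0,0,0,0,0,0,0,0,0,0,0,0,0,0,0,0,0,0,0,0,0])

```text
time: 5.95
tool_pos: [579.4, 22.3, 227.0]
tcp_rot: [-3.141, 0.001, 1.614]
contact_force: [1.4, 0.3, -0.1]
grip_width: 15.7
```

```bash
cat > plan.py <<'E'
from h import *
P0=np.array([579.4,22.3,227.0]); YAW0=0.043
R0=Ro.from_euler('xyz',[-3.141,.001,1.614])
# tin pose as (p,R) of underside centre; grasp transform fixed
T0=(np.array([579.4,22.3,0.]),Ro.from_euler('z',YAW0))
C={'nl':[-42.5,75,0],'nr':[-42.5,-75,0],'fl':[42.5,75,0],'fr':[42.5,-75,0]}
def pt(T,k): return T[0]+T[1].apply(C[k])
def about(T,piv,dR): return (piv+dR.apply(T[0]-piv),dR*T[1])
def tcp(T,dz=0):
    d=T0[1].inv().apply(P0-T0[0]); return T[0]+T[1].apply(d)+[0,0,dz], T[1]*T0[1].inv()*R0
def tip(T,k,deg): # rotate about horizontal tin x axis through corner k
    ax=T[1].apply([1,0,0]); ax[2]=0; ax/=np.linalg.norm(ax)
    return about(T,pt(T,k),Ro.from_rotvec(np.radians(deg)*ax))
def swing(T,k,deg): return about(T,pt(T,k),Ro.from_rotvec([0,0,np.radians(deg)]))
def rows(Ts,dz=0):
    p,R=pose()
    for T in Ts: print(np.round(tomove(*tcp(T,dz),p,R),3).tolist())
PHI=36
A1=tip(T0,'nr',9); A2=swing(A1,'nr',PHI); A3=tip(A2,'nr',-9)
A4=tip(A3,'nl',-9); A5=swing(A4,'nl',-PHI+.9); A6=tip(A5,'nl',9)
E
python3 - <<'E'
from plan import *
for T in (T0,A1,A2,A3,A4,A5,A6): print(tcp(T)[0],{k:np.round(pt(T,k)) for k in C})
rows([tip(T0,'nr',9*i/8) for i in range(1,9)])
E
```

```text
[579.4  22.3 227. ] {'nl': array([534.,  95.,   0.]), 'nr': array([540., -54.,   0.]), 'fl': array([619.,  99.,   0.]), 'fr': array([625., -51.,   0.])}
[580.966 -14.1   235.938] {'nl': array([534.,  94.,  23.]), 'nr': array([540., -54.,   0.]), 'fl': array([619.,  97.,  23.]), 'fr': array([625., -51.,   0.])}
[549.452   2.175 235.938] {'nl': array([448.,  62.,  23.]), 'nr': array([540., -54.,   0.]), 'fl': array([515., 114.,  23.]), 'fr': array([607.,  -2.,   0.])}
[526.789  30.703 227.   ] {'nl': array([447.,  63.,   0.]), 'nr': array([540., -54.,   0.]), 'fl': array([513., 116.,   0.]), 'fr': array([607.,  -2.,   0.])}
[504.127  59.231 235.938] {'nl': array([447.,  63.,   0.]), 'nr': array([539., -53.,  23.]), 'fl': array([513., 116.,   0.]), 'fr': array([606.,  -0.,  23.])}
[491.55   26.987 235.938] {'nl': array([447.,  63.,   0.]), 'nr': array([456., -85.,  23.]), 'fl': array([532.,  68.,   0.]), 'fr': array([540., -80.,  23.])}
[493.688  -9.384 227.   ] {'nl': array([447.,  63.,   0.]), 'nr': array([456., -87.,   0.]), 'fl': array([532.,  68.,   0.]), 'fr': array([541., -82.,   0.])}
[-0.011, -0.0, -0.004, -0.001, 0.037, 0.0]
[-0.022, -0.0, -0.007, -0.001, 0.075, 0.0]
[-0.034, -0.0, -0.01, -0.001, 0.112, 0.0]
[-0.045, -0.0, -0.013, -0.001, 0.15, 0.0]
[-0.057, -0.0, -0.016, -0.001, 0.187, 0.0]
[-0.068, -0.0, -0.018, -0.001, 0.225, 0.0]
[-0.079, -0.0, -0.02, -0.001, 0.262, 0.0]
[-0.091, -0.0, -0.022, -0.001, 0.3, 0.0]
```

>>> carry_out(moves=[-0.011,0,-0.003,0,0.037,0,0,-0.022,0,-0.006,0,0.075,0,0,-0.034,0,-0.009,0,0.112,0,0,-0.045,0,-0.012,0,0.15,0,0,-0.057,0,-0.015,0,0.187,0,0,-0.068,0,-0.017,0,0.225,0,0,-0.079,0,-0.019,0,0.262,0,0,-0.091,0,-0.021,0,0.3,0,0])

```text
time: 6.75
tool_pos: [581.1, -14.5, 235.8]
tcp_rot: [-3.141, -0.158, 1.614]
contact_force: [-1.0, 2.4, 3.8]
grip_width: 15.7
```

```bash
python3 - <<'E'
from plan import *
print(get_obs()['contact_force'],get_obs()['moment'],tomove(*tcp(A1)))
cv2.imwrite('pics/s5.png',cv2.resize(capture('scene')[130:300,300:480,::-1],(635,600)))
E
```

```text
[-0.957  2.387  3.824] [ 0.348  0.117 -0.006] [ 0.001 -0.    -0.     0.    -0.003  0.   ]
```

View pics/s5.png

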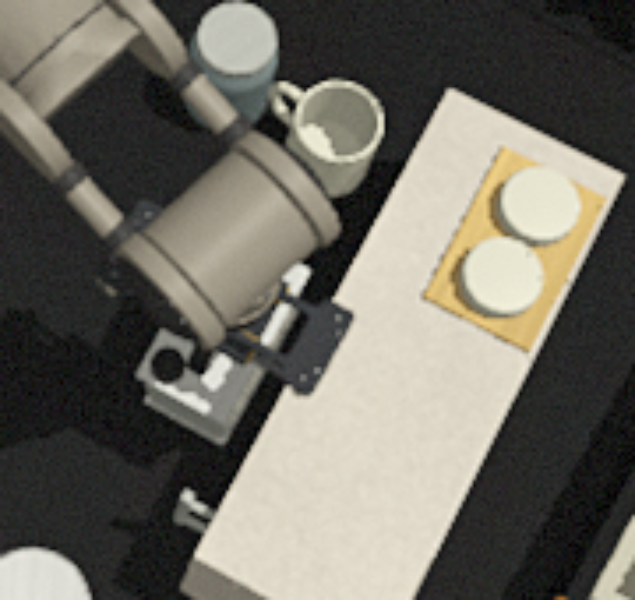

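```bash
python3 - <<'E'
from plan import *
rows([swing(A1,'nr',18*i/8) for i in range(1,9)])
E
```

```text
[0.008, -0.005, 0.001, 0.013, -0.004, -0.075]
[0.011, -0.009, 0.002, 0.025, -0.004, -0.15]
[0.015, -0.013, 0.003, 0.037, -0.004, -0.224]
[0.019, -0.017, 0.003, 0.048, -0.004, -0.298]
[0.022, -0.022, 0.004, 0.06, -0.004, -0.372]
[0.025, -0.026, 0.004, 0.072, -0.004, -0.446]
[0.028, -0.031, 0.005, 0.084, -0.004, -0.52]
[0.031, -0.036, 0.005, 0.095, -0.004, -0.594]
```

>>> carry_out(moves=[0.005,-0.005,0.001,0.013,-0.004,-0.075,0,0.01,-0.009,0.002,0.025,-0.004,-0.15,0,0.015,-0.013,0.003,0.037,-0.004,-0.224,0,0.019,-0.017,0.003,0.048,-0.004,-0.298,0,0.022,-0.022,0.004,0.06,-0.004,-0.372,0,0.025,-0.026,0.004,0.072,-0.004,-0.446,0,0.028,-0.031,0.005,0.084,-0.004,-0.52,0,0.031,-0.036,0.005,0.095,-0.004,-0.594,0])

```text
time: 7.6
tool_pos: [565.5, -4.7, 233.9]
tcp_rot: [-3.137, -0.157, 1.929]
contact_force: [0.5, -0.2, -7.7]
grip_width: 15.9
```

```bash
python3 - <<'E'
from plan import *
print(get_obs()['contact_force'],get_obs()['moment'])
rows([swing(A1,'nr',18+18*i/8) for i in range(0,9)])
E
```

```text
[ 0.463 -0.204 -7.696] [-0.692 -0.198  0.   ]
[0.003, 0.003, -0.005, -0.008, -0.001, 0.001]
[0.007, -0.0, -0.004, 0.004, -0.001, -0.073]
[0.011, -0.004, -0.004, 0.016, -0.002, -0.147]
[0.014, -0.009, -0.003, 0.027, -0.002, -0.221]
[0.018, -0.013, -0.002, 0.039, -0.002, -0.295]
[0.021, -0.017, -0.002, 0.051, -0.002, -0.369]
[0.025, -0.022, -0.001, 0.062, -0.002, -0.443]
[0.028, -0.027, -0.001, 0.074, -0.003, -0.517]
[0.031, -0.031, -0.0, 0.086, -0.003, -0.591]
```

```bash
python3 - <<'E'
from plan import *
cv2.imwrite('pics/s6.png',cv2.resize(capture('scene')[170:290,320:440,::-1],(600,600)))
print(get_obs()['contact_force'])
cv2.imwrite('pics/s6b.png',cv2.resize(capture('side')[110:250,300:440,::-1],(600,600)))
print(get_obs()['contact_force'],pose()[0])
E
```

```text
[-0.883 -0.543 -7.763]
[ 0.253 -0.443 -8.159] [565.527  -4.367 234.103]
```

View pics/s6.png

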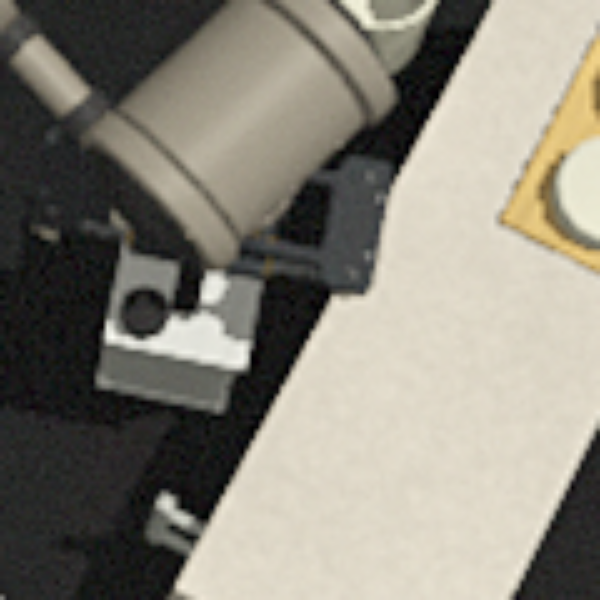

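View pics/s6b.png

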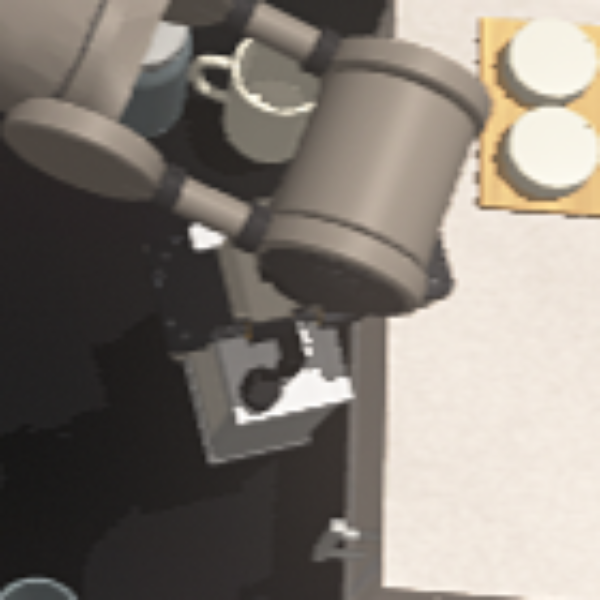

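```bash
python3 - <<'E'
from plan import *
S=get_calibration('scene');D_=get_calibration('side')
B=swing(A1,'nr',18)
for k,a,b in [('nr',(320+97/5,170+385/5),(300+213/4.286,110+463/4.286)),('fr',(320+220/5,170+412/5),(300+310/4.286,110+440/4.286))]:
    r1,r2=ray(S,*a),ray(D_,*b); print(k,atz(r1,0),atz(r2,0),tri([r1,r2]),pt(B,k),proj(S,pt(B,k)),a,proj(D_,pt(B,k)),b)
E
```

```text
nr [546.541 -66.171   0.   ] [546.346 -64.33    0.   ] (array([546.465, -65.699,   1.735]), [np.float64(0.8861167708889073), np.float64(0.8861167708890098)]) [540.163 -54.458   0.   ] [339.636 243.086] (339.4, 247.0) [348.243 215.088] (349.69668688754086, 218.02613159122726)
fr [624.172 -37.819   0.   ] [623.009 -34.3     0.   ] (array([623.597, -35.676,  -1.428]), [np.float64(1.7932416827692643), np.float64(1.7932416827691737)]) [619.799 -24.74    0.   ] [364.909 248.439] (364.0, 252.4) [371.661 209.944] (372.3285114325712, 212.65982267848813)
```

```bash
cat >> plan.py <<'E'
def mk(k,xy,yawdeg,tipdeg,z=0):
    R=Ro.from_euler('z',np.radians(yawdeg))*Ro.from_euler('x',np.radians(tipdeg))
    return (np.array([xy[0],xy[1],z])-R.apply(C[k]),R)
def hand(T): return T[0]+T[1].apply([0,0,228])
def rows2(Ts,Tn,dz=None):  # follow handle point & rotation change from tin pose Tn, as held now
    p,R=pose(); off=Tn[1].inv().apply(p-hand(Tn)); G=Tn[1].inv()*R
    for i,T in enumerate(Ts):
        q=hand(T)+T[1].apply(off)+[0,0,0 if dz is None else dz[i]]
        print(np.round(tomove(q,T[1]*G,p,R),3).tolist())
E
python3 - <<'E'
from plan import *
Tn=mk('nr',(546.4,-65.5),20.5,6.1)
print(hand(Tn),pose()[0])
L=np.linspace(0,1,9)[1:]
rows2([mk('nr',(546.4-4*s,-65.5+8*s),20.5+18*s,6.1+.9*s) for s in L],Tn,-1.5*L)
E
```

```text
[568.577  -3.457 234.679] [565.527  -4.367 234.103]
[0.005, -0.005, 0.001, 0.012, 0.003, -0.074]
[0.01, -0.011, 0.002, 0.024, 0.007, -0.148]
[0.015, -0.016, 0.003, 0.036, 0.01, -0.222]
[0.02, -0.021, 0.004, 0.048, 0.014, -0.296]
[0.025, -0.027, 0.005, 0.06, 0.017, -0.37]
[0.029, -0.032, 0.006, 0.073, 0.021, -0.444]
[0.033, -0.038, 0.007, 0.086, 0.024, -0.518]
[0.037, -0.043, 0.008, 0.099, 0.027, -0.592]
```

>>> carry_out(moves=[0.005,-0.005,0.001,0.012,0.003,-0.074,0,0.01,-0.011,0.002,0.024,0.007,-0.148,0,0.015,-0.016,0.003,0.036,0.01,-0.222,0,0.02,-0.021,0.004,0.048,0.014,-0.296,0,0.025,-0.027,0.005,0.06,0.017,-0.37,0,0.029,-0.032,0.006,0.073,0.021,-0.444,0,0.033,-0.038,0.007,0.086,0.024,-0.518,0,0.037,-0.043,0.008,0.099,0.027,-0.592,0])

```text
time: 8.5
tool_pos: [543.8, 3.0, 232.2]
tcp_rot: [-3.135, -0.173, 2.242]
contact_force: [1.1, -0.8, -6.6]
grip_width: 15.9
```

```bash
python3 - <<'E'
from plan import *
cv2.imwrite('pics/s7.png',cv2.resize(capture('scene')[170:290,320:440,::-1],(600,600)))
print(get_obs()['contact_force'])
cv2.imwrite('pics/s7b.png',cv2.resize(capture('side')[110:250,300:440,::-1],(600,600)))
print(get_obs()['contact_force'],pose()[0],get_obs()['tcp_rot'])
E
```

```text
[-0.958 -0.035 -7.242]
[-0.855 -1.465 -7.133] [543.791   3.246 232.379] [-3.136 -0.173  2.241]
```

View pics/s7.png

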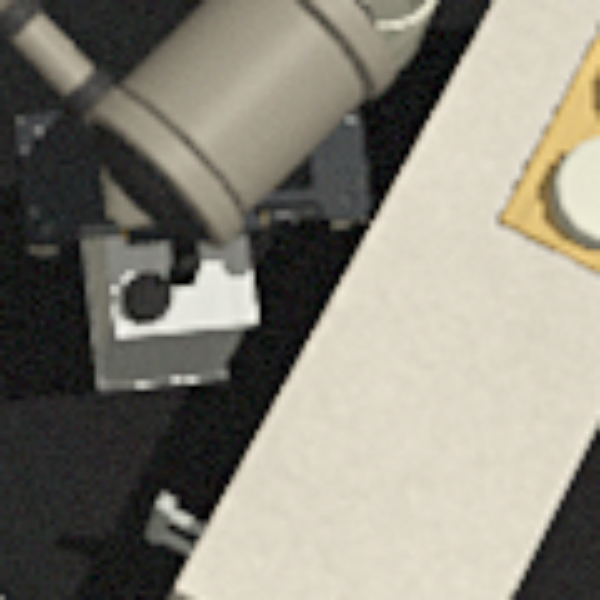

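View pics/s7b.png

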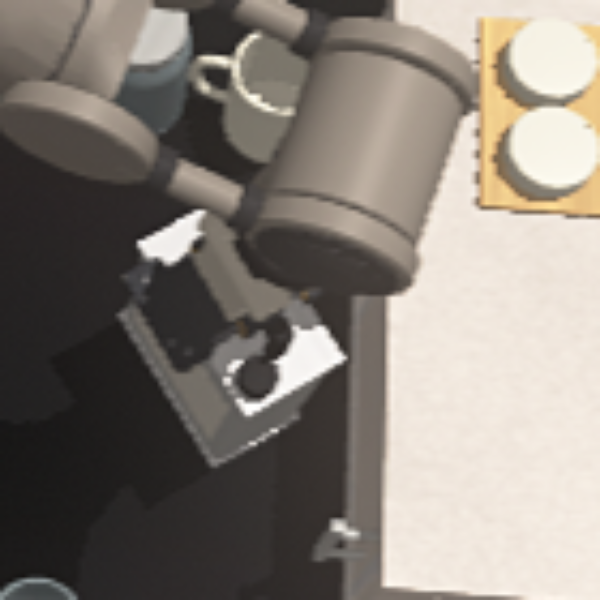

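```bash
python3 - <<'E'
from plan import *
S=get_calibration('scene');D_=get_calibration('side')
for k,a,b in [('nr',(320+97/5,170+391/5),(300+214/4.286,110+467/4.286)),('fr',(320+227/5,170+380/5),(300+299/4.286,110+414/4.286))]:
    r1,r2=ray(S,*a),ray(D_,*b); x,e=tri([r1,r2]);print(k,atz(r1,0),atz(r2,0),x,e[0])
print('nl at0,20',atz(ray(D_,300+120/4.286,110+317/4.286),0),atz(ray(D_,300+120/4.286,110+317/4.286),20))
E
```

```text
nr [548.691 -69.621   0.   ] [547.513 -67.564   0.   ] [547.999 -67.583  -4.   ] 1.1120550272111112
fr [616.904 -16.776   0.   ] [612.056 -13.396   0.   ] [614.973  -8.569 -22.534] 2.256188554769727
nl at0,20 [455.524  50.826   0.   ] [455.801  43.572  20.   ]
```

```bash
python3 - <<'E'
from plan import *
p,R=pose(); R1=D(2.2415); q=np.array([533.3,16.4,226.5])
print(tomove(q,R1)); R2=R*Ro.from_rotvec((R.inv()*R1).as_rotvec()*.5)
# arc midpoint
print(tomove([538.6,9.7,229.5],R2))
E
```

```text
[ 0.039 -0.     0.022 -0.011 -0.331 -0.   ]
[ 0.019 -0.     0.011 -0.006 -0.166 -0.   ]
```

>>> carry_out(moves=[0.006,0,0.003,0,-0.05,0,0,0.013,0,0.007,0,-0.11,0,0,0.019,0,0.011,0,-0.166,0,0,0.026,0,0.015,0,-0.22,0,0,0.033,0,0.019,0,-0.28,0,0,0.039,0,0.022,-0.01,-0.331,0,0,0.039,0,0.022,-0.01,-0.331,0,0,0.039,0,0.022,-0.01,-0.331,0,0])

```text
time: 9.4
tool_pos: [533.0, 16.6, 227.1]
tcp_rot: [-3.141, -0.0, 2.241]
contact_force: [-3.2, 0.7, 4.9]
grip_width: 15.7
```

>>> carry_out(moves=[0,0,0,0,0,0,0.4,0,0,0,0,0,0,0.4,0,0,0,0,0,0,0.4,0,0,0,0,0,0,0.4,0,0,0,0,0,0,0.4,0,0,0,0,0,0,0.4,0,0,0,0,0,0,0.4,0,0,0,0,0,0,0.4])

```text
time: 10.2
tool_pos: [533.0, 16.6, 227.1]
tcp_rot: [-3.141, -0.0, 2.241]
contact_force: [-0.4, 0.2, 0.2]
grip_width: 36.5
```

```bash
python3 - <<'E'
from plan import *
cv2.imwrite('pics/s8.png',cv2.resize(capture('scene')[170:290,320:440,::-1],(600,600)))
cv2.imwrite('pics/s8b.png',cv2.resize(capture('side')[110:250,300:440,::-1],(600,600)))
cv2.imwrite('pics/s8w.png',capture('wrist')[:,:,::-1])
print(get_obs()['contact_force'],pose()[0],get_obs()['tcp_rot'])
import pickle; pickle.dump(get_calibration('wrist'),open('w8.pkl','wb'))
E
```

```text
[ 1.024 -0.201  0.23 ] [533.004  16.676 227.172] [-3.141 -0.     2.241]
```

View pics/s8.png

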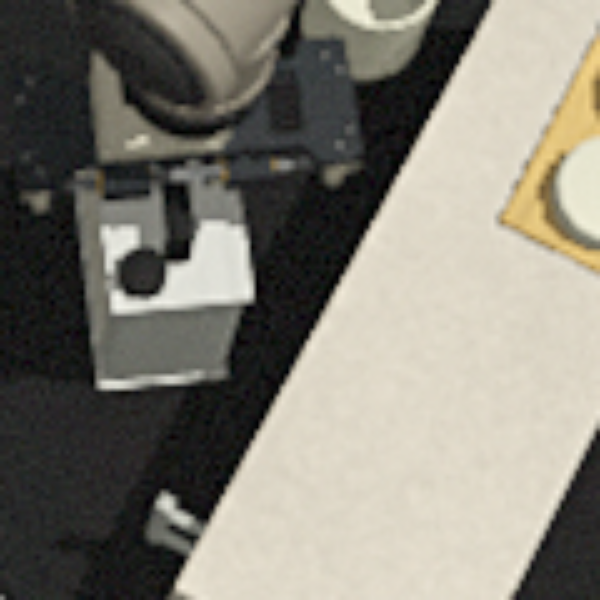

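View pics/s8b.png

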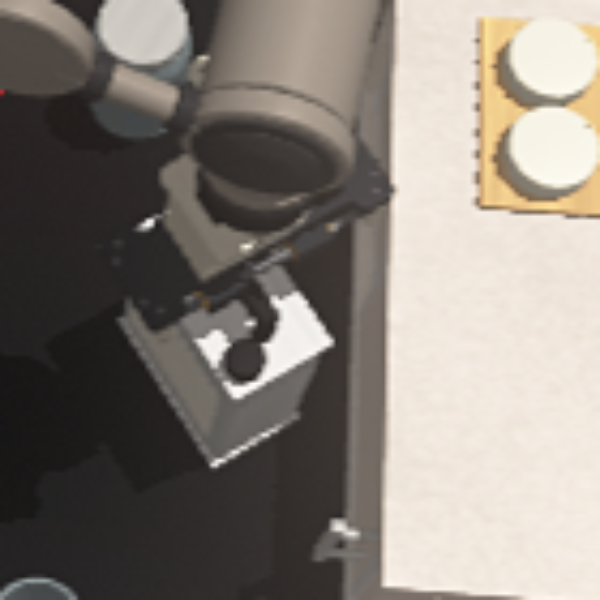

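View pics/s8w.png

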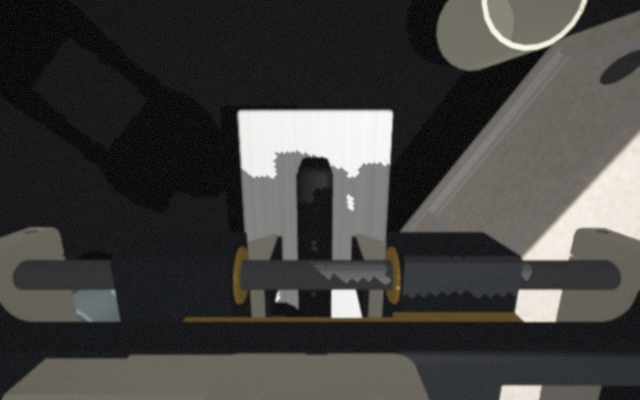

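```bash
python3 - <<'E'
from plan import *
import pickle
c=pickle.load(open('w8.pkl','rb'))
nl=atz(ray(c,238,111),190);fl=atz(ray(c,392,110),190);h=atz(ray(c,313.5,158),237)
print(nl,fl,np.linalg.norm(fl-nl),np.degrees(np.arctan2(*(fl-nl)[[1,0]])),h)
R=Ro.from_euler('z',38.4,degrees=True)
print('ctr', (nl+fl)/2-R.apply([0,75,0]), h-R.apply([0,50,0]))
S=get_calibration('scene');D_=get_calibration('side')
print(atz(ray(S,320+98/5,170+389/5),0),atz(ray(D_,300+212/4.286,110+466/4.286),0))
T=mk('nr',(0,0),38.4,0);
ctr=((nl+fl)/2-R.apply([0,75,0])+h-R.apply([0,50,0]))/2
for k in C: print(k,ctr+R.apply(C[k]))
E
```

```text
[453.362  48.031 190.   ] [517.993  99.924 190.   ] 82.88636338680769 38.7612037802014 [498.268  57.517 237.   ]
ctr [532.264  15.2   190.   ] [529.326  18.333 237.   ]
[548.53  -68.114   0.   ] [545.809 -66.948   0.   ]
nl [450.902  49.145 213.5  ]
nr [544.074 -68.409 213.5  ]
fl [517.516 101.942 213.5  ]
fr [610.688 -15.612 213.5  ]
```

>>> carry_out(moves=[-0.02,-0.001,0,0,0,0,0.4,-0.045,-0.002,0,0,0,0,0.4,-0.055,-0.002,-0.002,0,0,0,0.4,-0.055,-0.002,-0.002,0,0,0,0,-0.055,-0.002,-0.002,0,0,0,0,-0.055,-0.002,-0.002,0,0,0,0,-0.055,-0.002,-0.002,0,0,0,0,-0.055,-0.002,-0.002,0,0,0,0])

```text
time: 11.15
tool_pos: [545.9, -0.9, 227.9]
tcp_rot: [-3.141, -0.0, 2.241]
contact_force: [-0.6, -0.2, -1.4]
grip_width: 15.3
```

```bash
python3 - <<'E'
from plan import *
print(pose()[0],get_obs()['tcp_rot'],get_obs()['contact_force'],get_obs()['grip_width'])
nl=(451,49.)
Tn=mk('nl',nl,38.5,0); print(hand(Tn))
L=np.linspace(0,1,9)[1:]
rows2([mk('nl',nl,38.5,-9*s) for s in L],Tn)
E
```

```text
[545.855  -0.947 227.895] [-3.141 -0.     2.241] [-0.631 -0.197 -1.414] 15.284752333795886
[530.949  16.761 228.   ]
[0.011, -0.0, -0.005, -0.0, -0.037, 0.0]
[0.023, -0.0, -0.009, -0.0, -0.075, 0.0]
[0.034, -0.0, -0.013, -0.0, -0.112, 0.0]
[0.045, -0.0, -0.017, -0.0, -0.15, 0.0]
[0.057, -0.0, -0.021, -0.0, -0.187, 0.0]
[0.069, -0.0, -0.025, -0.0, -0.225, 0.0]
[0.08, -0.0, -0.028, -0.0, -0.262, 0.0]
[0.092, -0.0, -0.031, -0.0, -0.3, 0.0]
```

>>> carry_out(moves=[0.011,0,-0.005,0,-0.037,0,0,0.023,0,-0.009,0,-0.075,0,0,0.034,0,-0.013,0,-0.112,0,0,0.045,0,-0.017,0,-0.15,0,0,0.057,0,-0.021,0,-0.187,0,0,0.069,0,-0.025,0,-0.225,0,0,0.08,0,-0.028,0,-0.262,0,0,0.08,0,-0.028,0,-0.262,0,0])

```text
time: 11.95
tool_pos: [525.3, 25.0, 239.1]
tcp_rot: [-3.141, 0.137, 2.243]
contact_force: [0.7, -0.6, -6.1]
grip_width: 15.9
```

```bash
python3 - <<'E'
from plan import *
cv2.imwrite('pics/s9.png',cv2.resize(capture('scene')[170:290,310:430,::-1],(600,600)))
cv2.imwrite('pics/s9b.png',cv2.resize(capture('side')[110:250,300:440,::-1],(600,600)))
o=get_obs();print(o['contact_force'],o['moment'],pose()[0],o['tcp_rot'],o['grip_width'])
E
```

```text
[ 0.278 -0.57  -4.82 ] [ 0.023 -0.04   0.008] [525.743  24.361 238.915] [-3.14   0.136  2.242] 16.102408767324548
```

View pics/s9.png

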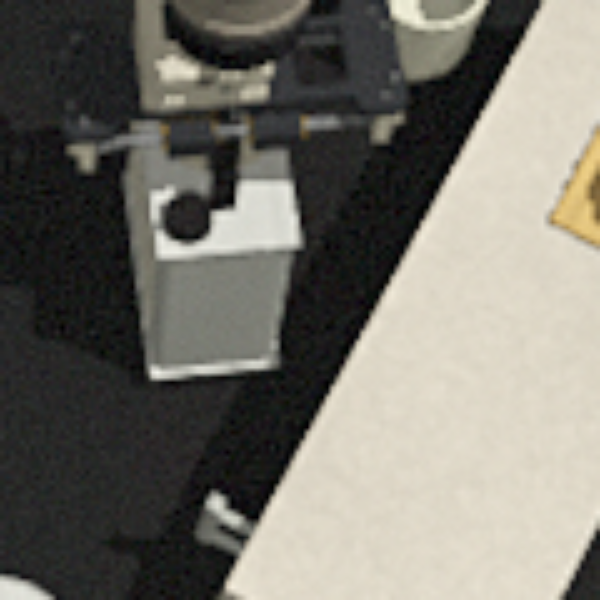

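View pics/s9b.png

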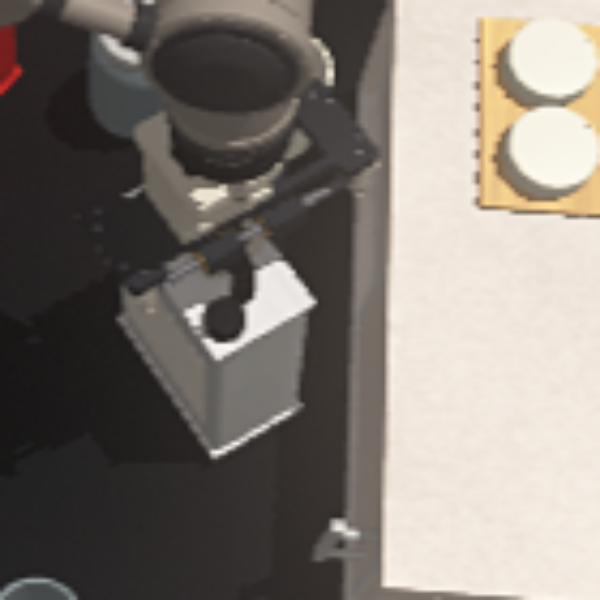

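```bash
python3 - <<'E'
from plan import *
S=get_calibration('scene');D_=get_calibration('side')
r1,r2=ray(S,310+151/5,170+379/5),ray(D_,300+213/4.286,110+457/4.286)
print(tri([r1,r2]),atz(r1,20),atz(r2,20))
nlr=ray(D_,300+119/4.286,110+318/4.286); print('nl',atz(nlr,0))
Tm=mk('nl',(451,49.),38.5,-7.9);print(pt(Tm,'nr'),hand(Tm)+Tm[1].apply([0,-22,0]),pose()[0])
Tn=Tm
L=np.linspace(0,1,9)[1:]
rows2([mk('nl',(451-2.5*s,49),38.5-17.6*s,-7.9) for s in L],Tn,-0.5*L)
E
```

```text
(array([546.15 , -59.852,  -1.728]), [np.float64(1.027818647444716), np.float64(1.0278186474446354)]) [548.562 -66.05   20.   ] [544.73  -64.911  20.   ]
nl [454.804  49.829   0.   ]
[543.491 -67.277  20.617] [524.564  24.789 239.168] [525.743  24.361 238.915]
[-0.003, -0.007, 0.001, 0.01, 0.0, 0.073]
[-0.007, -0.014, 0.001, 0.02, 0.0, 0.145]
[-0.01, -0.021, 0.002, 0.03, 0.0, 0.218]
[-0.012, -0.029, 0.002, 0.04, 0.0, 0.291]
[-0.015, -0.036, 0.003, 0.05, 0.0, 0.363]
[-0.017, -0.044, 0.003, 0.06, 0.0, 0.436]
[-0.019, -0.052, 0.004, 0.07, 0.001, 0.509]
[-0.021, -0.06, 0.004, 0.08, 0.001, 0.581]
```

>>> carry_out(moves=[-0.003,-0.007,0.001,0.01,0,0.073,0,-0.007,-0.014,0.001,0.02,0,0.145,0,-0.01,-0.021,0.002,0.03,0,0.218,0,-0.012,-0.029,0.002,0.04,0,0.291,0,-0.015,-0.036,0.003,0.05,0,0.363,0,-0.017,-0.044,0.003,0.06,0,0.436,0,-0.019,-0.052,0.004,0.07,0,0.509,0,-0.021,-0.06,0.004,0.08,0,0.581,0])

```text
time: 12.85
tool_pos: [511.6, 3.0, 237.5]
tcp_rot: [-3.138, 0.134, 1.933]
contact_force: [0.1, 1.2, -6.2]
grip_width: 15.9
```

```bash
python3 - <<'E'
from plan import *
o=get_obs();print(o['contact_force'],o['moment'],pose()[0],o['tcp_rot'],o['grip_width'])
cv2.imwrite('pics/s10b.png',cv2.resize(capture('side')[110:250,290:430,::-1],(600,600)))
Tn=mk('nl',(451-2.5,49),20.9,-7.9)
L=np.linspace(0,1,9)[1:]; print(hand(Tn)+Tn[1].apply([0,-22,0]))
rows2([mk('nl',(448.5-2.5*s,49),20.9-17.6*s,-7.9) for s in L],Tn,-0.5*L)
E
```

```text
[ 0.149  1.218 -6.225] [ 0.662  0.193 -0.002] [511.564   2.984 237.521] [-3.138  0.134  1.933] 15.881739305589626
[511.3     3.679 239.168]
[-0.004, -0.007, 0.001, 0.01, 0.0, 0.073]
[-0.007, -0.014, 0.001, 0.02, 0.0, 0.145]
[-0.01, -0.022, 0.002, 0.029, 0.001, 0.218]
[-0.013, -0.029, 0.002, 0.039, 0.001, 0.291]
[-0.016, -0.037, 0.003, 0.049, 0.001, 0.363]
[-0.018, -0.045, 0.004, 0.059, 0.001, 0.436]
[-0.02, -0.052, 0.004, 0.069, 0.002, 0.509]
[-0.022, -0.06, 0.004, 0.079, 0.002, 0.581]
```

View pics/s10b.png

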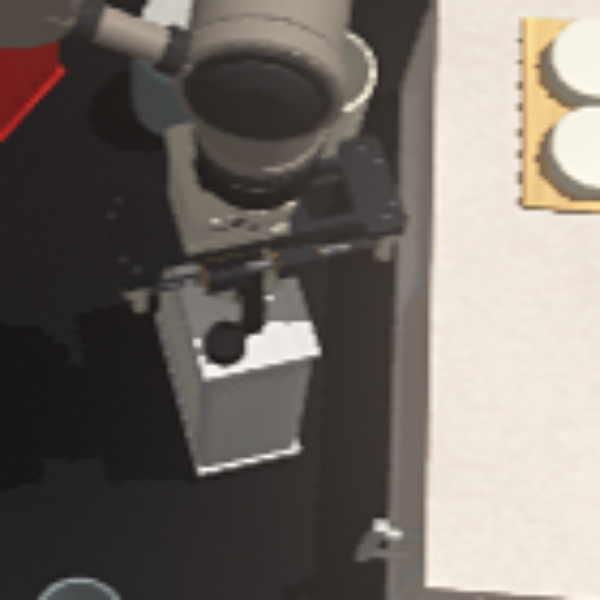

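>>> carry_out(moves=[-0.004,-0.007,0,0.01,0,0.073,0,-0.007,-0.014,0,0.02,0,0.145,0,-0.01,-0.022,0,0.029,0,0.218,0,-0.013,-0.029,0.001,0.039,0,0.291,0,-0.016,-0.037,0.001,0.049,0,0.363,0,-0.018,-0.045,0.001,0.059,0,0.436,0,-0.02,-0.052,0.002,0.069,0,0.509,0,-0.022,-0.06,0.002,0.079,0,0.581,0])

```text
time: 13.7
tool_pos: [491.7, -13.8, 237.3]
tcp_rot: [-3.137, 0.134, 1.623]
contact_force: [-0.1, 1.3, -7.1]
grip_width: 15.5
```

```bash
python3 - <<'E'
from plan import *
cv2.imwrite('pics/s11.png',cv2.resize(capture('scene')[170:290,310:430,::-1],(600,600)))
cv2.imwrite('pics/s11b.png',cv2.resize(capture('side')[110:250,290:430,::-1],(600,600)))
o=get_obs();print(o['contact_force'],o['moment'],pose()[0],o['tcp_rot'],o['grip_width'])
Tn=mk('nl',(446,49),3.3,-7.9);print(hand(Tn)+Tn[1].apply([0,-22,0]))
E
```

```text
[ 0.363  0.506 -7.154] [0.592 0.08  0.081] [491.728 -13.985 237.479] [-3.137  0.134  1.624] 15.98597803782241
[492.156 -13.188 239.168]
```

View pics/s11.png

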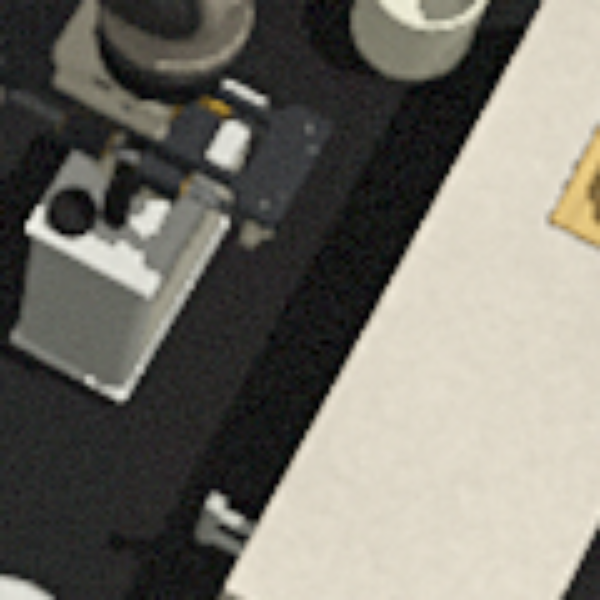

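View pics/s11b.png

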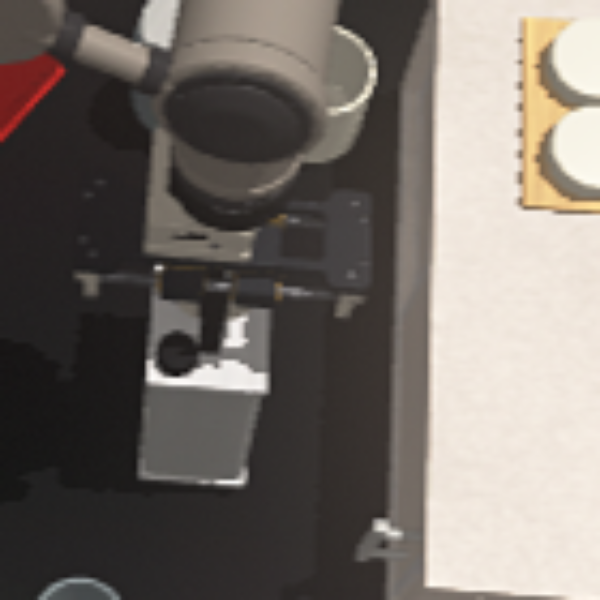

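```bash
python3 - <<'E'
from plan import *
Tn=mk('nl',(446,49),3.3,-6.6)
S=get_calibration('scene');D_=get_calibration('side')
for a,b in [((12,340),(138,478)),((122,402),(245,485))]:
    r1,r2=ray(S,310+a[0]/5,170+a[1]/5),ray(D_,290+b[0]/4.286,110+b[1]/4.286); print(atz(r1,16),atz(r2,16))
for s in (.25,.5,.75,1): 
    rows2([mk('nl',(446,49),3.3,-6.6*(1-s))],Tn)
p,R=pose(); print(tomove(p,D(1.624)))
E
```

```text
[457.365 -92.259  16.   ] [453.1  -93.83  16.  ]
[540.42  -88.441  16.   ] [538.802 -88.029  16.   ]
[-0.016, 0.0, 0.007, 0.0, 0.055, -0.0]
[-0.032, 0.0, 0.015, 0.001, 0.11, -0.001]
[-0.048, 0.0, 0.023, 0.001, 0.165, -0.001]
[-0.063, 0.0, 0.032, 0.001, 0.22, -0.001]
[ 0.     0.     0.    -0.009  0.257 -0.001]
```

>>> carry_out(moves=[-0.01,0,0.005,0,0.04,0,0,-0.021,0,0.01,0,0.085,0,0,-0.032,0,0.015,0,0.13,0,0,-0.043,0,0.021,0,0.175,0,0,-0.054,0,0.027,0,0.215,0,0,-0.063,0,0.032,-0.005,0.255,0,0,-0.063,0,0.033,-0.009,0.257,0,0,-0.063,0,0.033,-0.009,0.257,0,0])

```text
time: 14.6
tool_pos: [492.9, -41.0, 228.0]
tcp_rot: [-3.142, -0.0, 1.623]
contact_force: [-2.0, 0.9, -2.1]
grip_width: 15.7
```

>>> carry_out(moves=[0,0,0,0,0,0,0.6,0,0,0,0,0,0,0.6,0,0,0,0,0,0,0.6,0,0,0,0,0,0,0.6,0,0,0,0,0,0,0.6,0,0,0,0,0,0,0.6,0,0,0,0,0,0,0.6,0,0,0,0,0,0,0.6])

```text
time: 15.4
tool_pos: [492.9, -41.0, 228.0]
tcp_rot: [-3.142, -0.0, 1.623]
contact_force: [0.3, -0.5, -1.3]
grip_width: 55.4
```

>>> carry_out(moves=[0,0,-0.03,0,0,0,0.6,0,0,-0.08,0,0,0,0.6,0,0,-0.16,0,0,0,0.6,0,0,-0.24,0,0,0,0.6,0,0,-0.32,0,0,0,0.6,0,0,-0.38,0,0,0,0.6,0,0,-0.38,0,0,0,0.6,0,0,-0.38,0,0,0,0.6])

```text
time: 16.2
tool_pos: [492.9, -41.0, 379.7]
tcp_rot: [3.141, 0.0, 1.623]
contact_force: [-0.4, 0.0, -1.6]
grip_width: 55.4
```

```bash
python3 - <<'E'
from plan import *
import pickle
print(pose()[0],get_obs()['tcp_rot'])
pickle.dump(get_calibration('wrist'),open('w12.pkl','wb'))
cv2.imwrite('pics/w12.png',capture('wrist')[:,:,::-1])
cv2.imwrite('pics/s12b.png',cv2.resize(capture('side')[100:290,270:470,::-1],(630,600)))
E
```

```text
[492.867 -40.967 379.724] [3.141 0.    1.623]
```

View pics/w12.png

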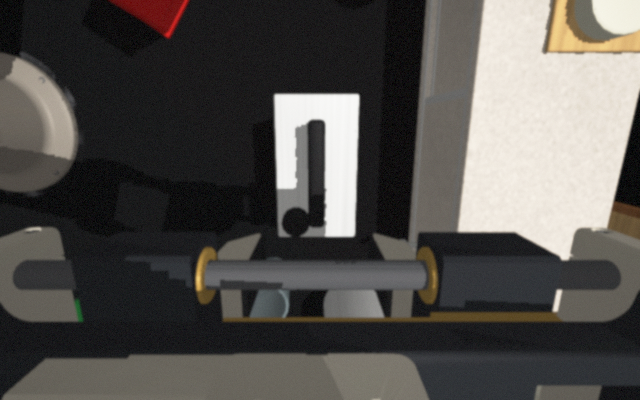

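View pics/s12b.png

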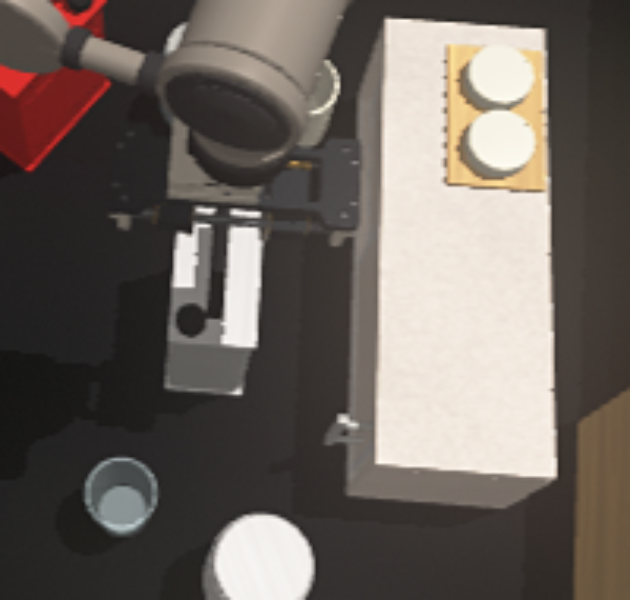

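```bash
python3 - <<'E'
from plan import *
import pickle
c=pickle.load(open('w12.pkl','rb'))
q={k:atz(ray(c,*v),190) for k,v in dict(nl=(274,95),fl=(359,95),nr=(278,237),fr=(356,237)).items()}
a,b=atz(ray(c,484,0),180),atz(ray(c,459,232),180)
d=(a-b)/np.linalg.norm(a-b); n=np.array([d[1],-d[0],0])
print(a,b,np.degrees(np.arctan2(-d[0],d[1])))
for k in q: print(k,q[k],(q[k]-a)@n)
e=(q['nl']-q['nr']+q['fl']-q['fr']);print('tin yaw',np.degrees(np.arctan2(-e[0],e[1])))
print(tomove([632,-143,379],D(3.2)))
E
```

```text
[642.01  148.696 180.   ] [656.491 -83.835 180.   ] 3.5637310575735412
nl [445.25   51.756 190.   ] -202.40515574642566
fl [529.262  56.146 190.   ] -118.28264221388433
nr [452.489 -96.904 190.   ] -204.42018131782953
fr [538.697 -92.386 190.   ] -118.09779670769029
tin yaw 3.2114415639218814
[-0.273  0.335 -0.002 -0.003 -0.005 -3.012]
```

```bash
python3 - <<'E'
from plan import *
print(get_obs()['joint_positions'],tomove([629,-143,330],D(.06)))
E
```

```text
[-0.238  0.216  1.332 -0.     1.597 -0.29 ] [-0.273  0.328  0.121 -0.005  0.003  2.985]
```

>>> carry_out(moves=[-0.03,0.04,0,0,0,0.12,0.6,-0.07,0.09,0,0,0,0.25,0.6,-0.11,0.14,0,0,0,0.4,0.6,-0.15,0.19,0,0,0,0.55,0.6,-0.19,0.24,0,0,0,0.7,0.6,-0.23,0.28,0,0,0,0.85,0.6,-0.26,0.32,0,0,0,1,0.6,-0.273,0.328,0,0,0,1,0.6])

```text
time: 17.1
tool_pos: [630.0, -144.1, 375.4]
tcp_rot: [-3.135, 0.001, 1.098]
contact_force: [-0.4, -0.1, -0.1]
grip_width: 54.9
```

>>> carry_out(moves=[0,0,0,0,0,0.15,0.6,0,0,0,0,0,0.35,0.6,0,0,0,0,0,0.55,0.6,0,0,0,0,0,0.75,0.6,0,0,0,0,0,0.9,0.6,0,0,0,0,0,1,0.6,0,0,0,0,0,1,0.6,0,0,0,0,0,1,0.6])

```text
time: 17.9
tool_pos: [629.6, -143.8, 375.0]
tcp_rot: [-3.136, 0.005, 0.577]
contact_force: [-0.1, 0.5, -0.2]
grip_width: 55.1
```

```bash
python3 - <<'E'
from plan import *
print(pose()[0],get_obs()['joint_positions'],tomove([629,-143,250],D(.06)))
E
```

```text
[ 629.642 -143.798  375.031] [-0.343  0.543  0.854 -0.     1.752  0.651] [ 0.001 -0.001  0.313 -0.008  0.012  0.988]
```

Rotate the rest, lower to z≈250, then look.

>>> carry_out(moves=[0,0,0.02,0,0,0.15,0.6,0,0,0.07,0,0,0.35,0.6,0,0,0.13,0,0,0.55,0.6,0,0,0.19,0,0,0.75,0.6,0,0,0.25,0,0,0.9,0.6,0,0,0.3,0,0.01,0.988,0.6,0,0,0.31,0,0.01,0.988,0.6,0,0,0.31,0,0.01,0.988,0.6])

```text
time: 18.7
tool_pos: [628.5, -143.4, 250.7]
tcp_rot: [-3.137, 0.003, 0.062]
contact_force: [-0.2, 0.5, -0.4]
grip_width: 55.1
```

```bash
python3 - <<'E'
from plan import *
import pickle
print(pose()[0],get_obs()['tcp_rot'])
pickle.dump(get_calibration('wrist'),open('w13.pkl','wb'))
cv2.imwrite('pics/w13.png',capture('wrist')[:,:,::-1])
cv2.imwrite('pics/s13.png',cv2.resize(capture('scene')[170:340,280:460,::-1],(635,600)))
cv2.imwrite('pics/s13b.png',cv2.resize(capture('side')[100:290,270:470,::-1],(630,600)))
E
```

```text
[ 628.483 -143.415  250.694] [-3.137  0.003  0.062]
```

View pics/w13.png

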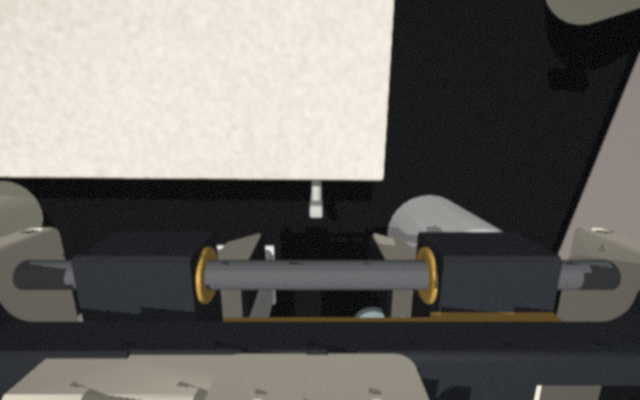

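View pics/s13b.png

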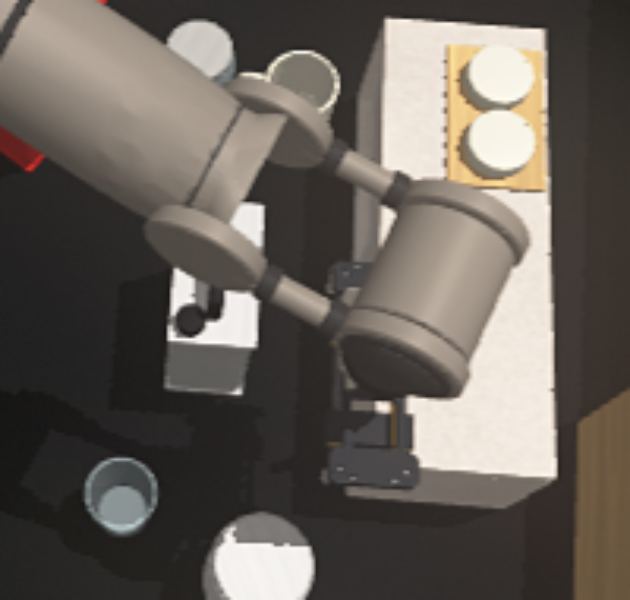

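View pics/s13.png

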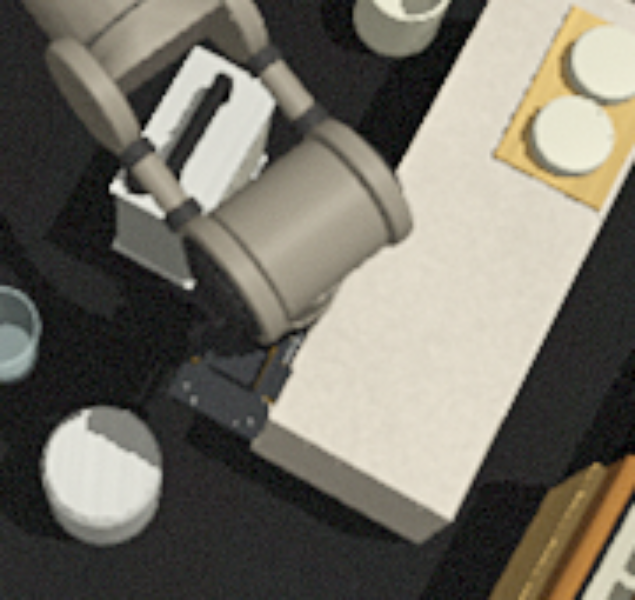

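```bash
python3 - <<'E'
from plan import *
import pickle
c=pickle.load(open('w13.pkl','rb'))
print('pull',atz(ray(c,316,211),160),'cf edge',atz(ray(c,316,180),180),atz(ray(c,385,180),180))
print(tomove([630,-144.5,146],D(.06)))
cv2.imwrite('pics/w13c.png',cv2.resize(cv2.imread('pics/w13.png')[165:235,270:400],(780,420),interpolation=cv2.INTER_CUBIC))
E
```

```text
pull [ 630.686 -142.748  160.   ] cf edge [ 657.878 -141.158  180.   ] [ 660.81  -187.597  180.   ]
[ 0.002  0.003  0.266 -0.006 -0.001  0.002]
```

View pics/w13c.png

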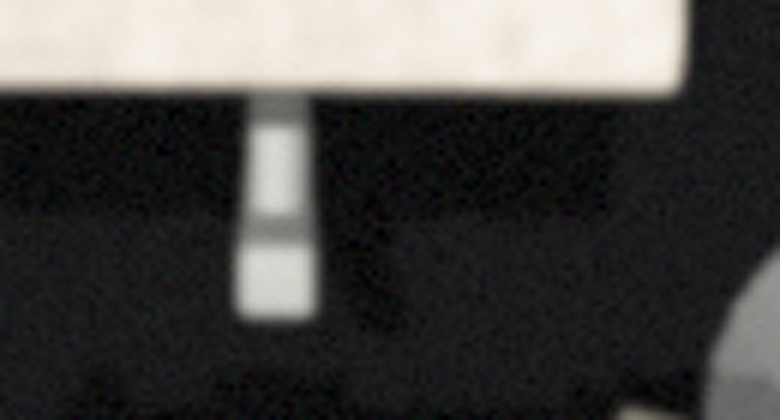

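>>> carry_out(moves=[0.003,-0.002,0.05,0,0,0,0.6,0.003,-0.002,0.1,0,0,0,0.6,0.003,-0.002,0.15,0,0,0,0.6,0.003,-0.002,0.2,0,0,0,0.6,0.003,-0.002,0.24,0,0,0,0.6,0.003,-0.002,0.26,0,0,0,0.6,0.003,-0.002,0.26,0,0,0,0.4,0.003,-0.002,0.26,0,0,0,0.3])

```text
time: 19.65
tool_pos: [631.1, -142.7, 149.7]
tcp_rot: [-3.139, -0.002, 0.061]
contact_force: [-0.5, 0.0, 0.4]
grip_width: 43.4
```

```bash
python3 - <<'E'
from plan import *
print(pose()[0],get_obs()['tcp_rot'],get_obs()['contact_force'])
cv2.imwrite('pics/w14.png',capture('wrist')[:,:,::-1])
E
```

```text
[ 631.095 -142.703  149.728] [-3.139 -0.002  0.061] [-0.489  0.007  0.425]
```

View pics/w14.png

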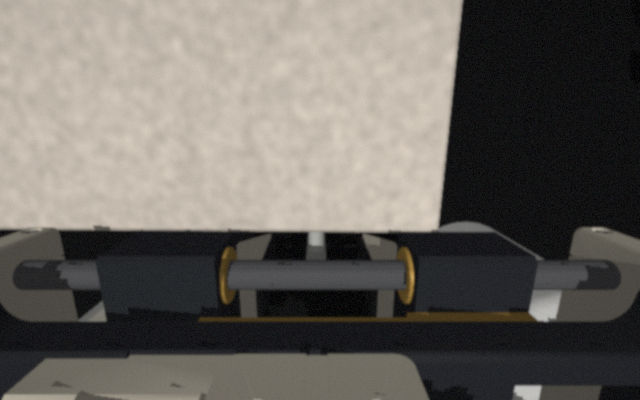

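>>> carry_out(moves=[0,0,0,0,0,0,0.2,0,0,0,0,0,0,0.2,0,0,0,0,0,0,0.2,0,-0.03,0,0,0,0,0.2,0,-0.07,0,0,0,0,0.2,0,-0.12,0,0,0,0,0.2,0,-0.17,0,0,0,0,0.2,0,-0.22,0,0,0,0,0.2])

```text
time: 20.5
tool_pos: [625.8, -52.5, 150.3]
tcp_rot: [-3.14, -0.003, 0.062]
contact_force: [1.3, -2.2, -0.3]
grip_width: 18.6
```

```bash
python3 - <<'E'
from plan import *
print(pose()[0],get_obs()['tcp_rot'],get_obs()['contact_force'],get_obs()['grip_width'])
cv2.imwrite('pics/w15.png',capture('wrist')[:,:,::-1])
cv2.imwrite('pics/s15b.png',cv2.resize(capture('side')[100:290,270:470,::-1],(630,600)))
E
```

```text
[625.789 -52.507 150.285] [-3.14  -0.003  0.062] [ 1.342 -2.192 -0.267] 18.58048670650095
```

View pics/w15.png

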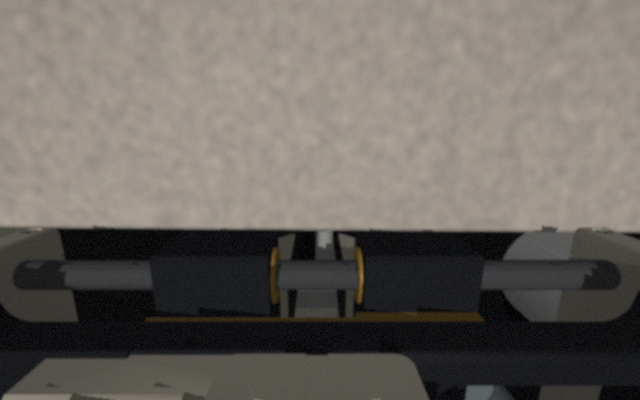

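View pics/s15b.png

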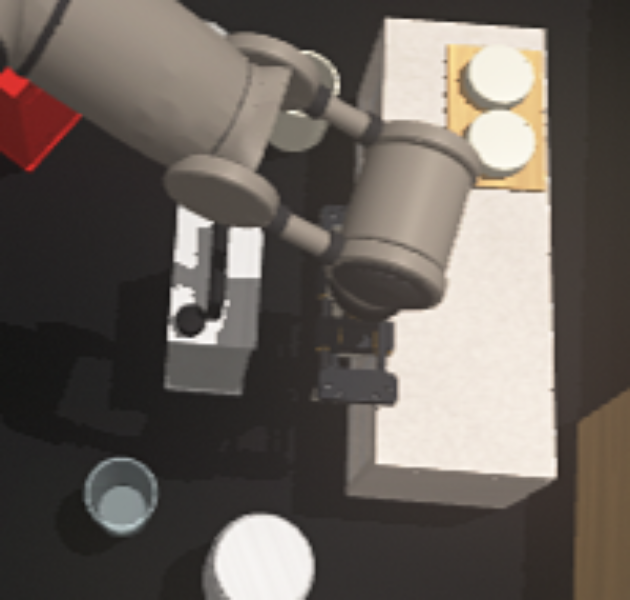

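>>> carry_out(moves=[0,-0.04,0,0,0,0,0.2,0,-0.09,0,0,0,0,0.2,0,-0.14,0,0,0,0,0.2,0,-0.19,0,0,0,0,0.2,0,-0.23,0,0,0,0,0.2,0,-0.26,0,0,0,0,0.2,0,-0.27,0,0,0,0,0.2,0,-0.28,0,0,0,0,0.2])

```text
time: 21.4
tool_pos: [617.7, 61.1, 150.5]
tcp_rot: [-3.138, -0.001, 0.066]
contact_force: [1.0, -2.2, 0.2]
grip_width: 18.3
```

>>> carry_out(moves=[0,-0.005,0,0,0,0,0.2,0,-0.01,0,0,0,0,0.2,0,-0.013,0,0,0,0,0.2,0,-0.016,0,0,0,0,0.2,0,-0.019,0,0,0,0,0.2,0,-0.022,0,0,0,0,0.2,0,-0.025,0,0,0,0,0.2,0,-0.028,0,0,0,0,0.2])

```text
time: 22.2
tool_pos: [617.5, 65.9, 150.4]
tcp_rot: [3.135, -0.001, 0.064]
contact_force: [1.3, -27.6, -1.1]
grip_width: 18.2
```

>>> carry_out(moves=[0,0.008,0,0,0,0,0.2,0,0.013,0,0,0,0,0.25,0,0.013,0,0,0,0,0.35,0,0.013,0,0,0,0,0.4,0,0.008,0,0,0,0,0.4,0,0.005,0,0,0,0,0.4,0,0.005,0,0,0,0,0.4,0,0.005,0,0,0,0,0.4])

```text
time: 23.0
tool_pos: [617.6, 64.2, 150.4]
tcp_rot: [3.135, -0.001, 0.064]
contact_force: [-0.0, -0.5, 0.2]
grip_width: 36.9
```

```bash
python3 - <<'E'
from plan import *
print(pose()[0],get_obs()['tcp_rot'],get_obs()['contact_force'],get_obs()['grip_width'])
cv2.imwrite('pics/w16.png',capture('wrist')[:,:,::-1])
E
```

```text
[617.578  64.197 150.437] [ 3.135 -0.001  0.064] [-0.047 -0.53   0.159] 36.905625108961786
```

View pics/w16.png

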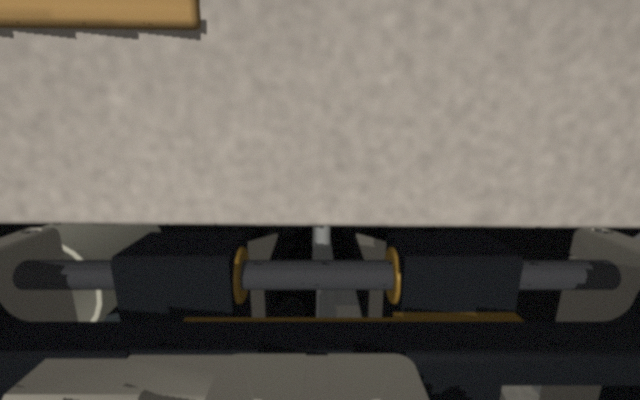

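The bar (col 321) sits free between the fingers. Lift straight up, then move aside a little for a final look.

>>> carry_out(moves=[0,0,-0.04,0,0,0,0.4,0,0,-0.1,0,0,0,0.4,0,0,-0.18,0,0,0,0.4,0,0,-0.27,0,0,0,0.4,0,0,-0.36,0,0,0,0.4,0,0,-0.44,0,0,0,0.4,0,0,-0.5,0,0,0,0.4,0,0,-0.5,0,0,0,0.4])

```text
time: 23.85
tool_pos: [618.4, 65.3, 354.7]
tcp_rot: [3.135, -0.008, 0.064]
contact_force: [0.3, 1.0, 1.0]
grip_width: 36.8
```

>>> carry_out(moves=[0,-0.04,0,0,0,0,0.4,0,-0.1,0,0,0,0,0.4,0,-0.18,0,0,0,0,0.4,0,-0.26,0,0,0,0,0.4,0,-0.34,0,0,0,0,0.4,0,-0.4,0,0,0,0,0.4,0,-0.4,0,0,0,0,0.4,0,-0.4,0,0,0,0,0.4])

```text
time: 24.65
tool_pos: [607.5, 226.0, 351.9]
tcp_rot: [3.134, -0.006, 0.066]
contact_force: [0.9, 0.5, -0.4]
grip_width: 37.1
```

```bash
python3 - <<'E'
from plan import *
print(pose()[0],get_obs()['contact_force'],get_obs()['time'])
cv2.imwrite('pics/s17.png',cv2.resize(capture('scene')[130:340,250:480,::-1],(657,600)))
cv2.imwrite('pics/s17b.png',cv2.resize(capture('side')[90:310,250:470,::-1],(600,600)))
E
```

```text
[607.52  225.965 351.936] [ 0.914  0.546 -0.407] 24.65
```

View pics/s17.png

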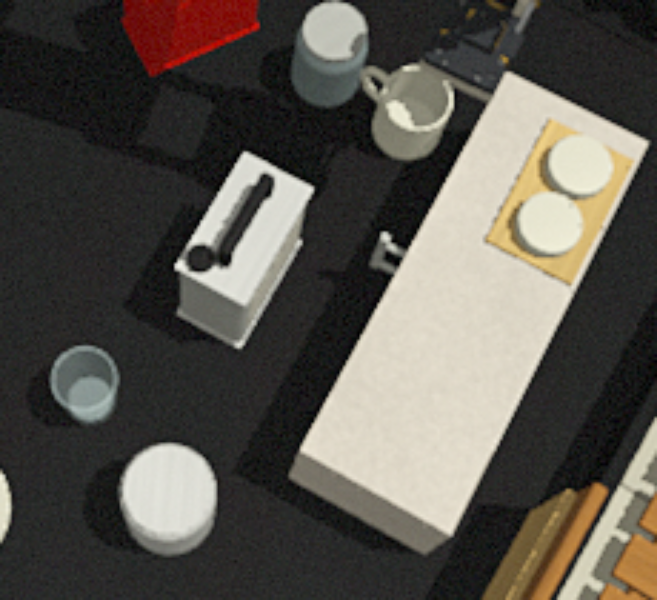

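View pics/s17b.png

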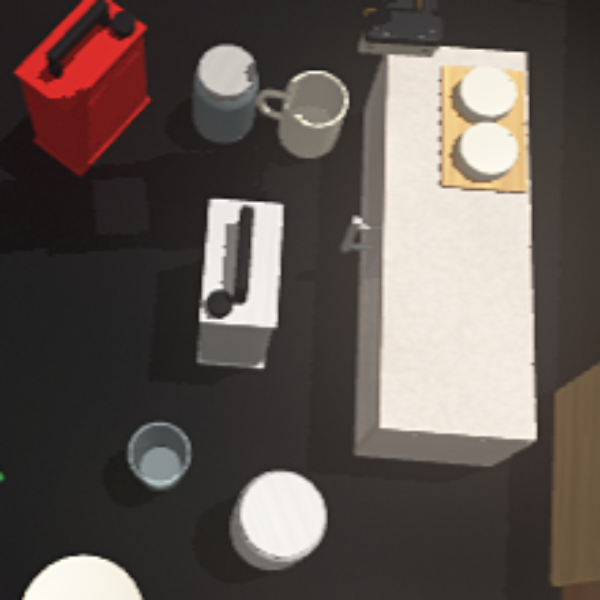

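```bash
python3 - <<'E'
from plan import *
D_=get_calibration('side');S=get_calibration('scene')
a=atz(ray(D_,250+358/2.727,90+221/2.727),160);print(a,atz(ray(S,250+388/2.857,130+238/2.857),160), a[1]+142.8)
E
```

```text
[621.321  59.544 160.   ] [625.297  62.405 160.   ] 202.34379781166353
```

```bash
python3 -c "
from plant import *
print(close_job(), get_obs()['time'])"
```

```text
the job is handed in; nothing more can be done
the job is handed in; nothing more can be done
```

I walked the tin out and opened the right-hand door, then handed the job in. The last robot time I read was 24.65 s; no verdict was given.

**What I did:**
- **Tin:** I gripped it by its handle, tipped it onto its right side and swung the left side out about 36°. I set it down, let go and took hold nearer the handle's right end. Then I tipped it onto its left side, swung the right side out until it was square, set it flat and released it.
- **Door:** I pushed the right-hand door's pull left until it stopped, then moved the arm clear.

**What the last checks showed:**
- **Tin position:** The wrist picture puts both far corners about 118 mm in front of the cupboard. The tin is square to it within about 0.4°, and it looked flat in the final pictures.
- **Door:** The push force rose from about 2 N to 28 N as the door stopped, so I take it to be at its stop. The pull had moved about 205 mm by the arm and 202 mm by one picture, plus the unknown starting opening (0–12 mm). That is above the 200 mm limit, but not by much on the picture alone.
- **Left-hand door:** I had no direct measurement of this door. Nothing touched it.
- **Bystanders:** I saw no movement of them in the final pictures, but I didn't re-measure their positions.

**What disagreed with the plan:**
- **First swing:** The tin slipped back in the fingers from 9° to about 4–6° of tip.
- **Pivot corner:** It slid about 13–15 mm, against the 20 mm allowed.
- **Second tip:** The near right corner was about 23 mm from its start, against the 28 mm allowed.

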